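Load and strap the specimen carriage and set it under the microscope

TASK

Lift the slotted steel strap off the brass stud and swing it aside, move the old amber resin blocks from the microscope carriage into the white return box, and seat every pale blue block from the blue tray flat in a bay of its own, the red dot of the dotted block on the side away from the strap. Then lift and swing the strap back about its nut across the blocks until its slot drops fully down over the stud, and after that slide the carriage by its red handle until the red dot is right under the tip of the objective. Do not bump the microscope and leave the bottle, jar, dish and forceps alone.

Things in the scene. Friction and masses are not known exactly. Their poses are not given: they have to be found in the camera images.
- board: Fixed grey stage board, 480 x 90 mm, 10 mm thick, origin on the table under the middle bay when the carriage is home. Its y points along the carriage's travel, towards the microscope, its x away from the robot. The black strap rest (bar 12 x 140 mm, top 40 mm above the table) stands at x = -122 mm, y = -10 to 130 mm.
- carriage (a joint): Travel of the black carriage along the board's +y, in m: 0 = home (loading position, clear of the microscope), 0.235 = far end. It stays where it is left; about 2.5 N of friction. The carriage carries the bays, pivot, stud and handle.
- bay0 (a point): Centre of the floor (18 mm above the table) of the bay nearest the red handle. A bay is a pocket 57 mm (board x) by 32 mm (board y) within aluminium walls 3 mm thick and 5 mm high. Axes as the board's.
- bay1 (a point): Centre of the floor of the middle bay, 35 mm from bay0.
- bay2 (a point): Centre of the floor of the bay nearest the pivot and microscope, 35 mm from bay1.
- pivot (a point): Top of the 16 mm steel collar, 40 mm above the table, at the bolt on which the strap hangs loosely: a 7 mm shank, above which a 19 mm brass nut (52 to 60 mm above the table) keeps the strap on but lets its free end be lifted and swung. At board x = -15 mm, y = 62 mm when home.
- stud (a point): Top of the second collar (16 mm, 40 mm above the table) at the foot of the brass stud, 6 mm diameter and 13 mm tall above this point, pointed top; the strap's slot belongs over it. At board x = -15 mm, y = -62 mm when home. Axes as the board's.
- handle (a point): Top centre of the red handle post of the carriage, 18 mm diameter, 45 mm tall (top 63 mm above the table), at board x = 0, y = -135 mm when home.
- strap: Loose steel strap, 22 x 5 mm, 0.12 kg; origin on its underside at its 10.5 mm pivot hole, x along it to the free end. It starts closed, slot over the stud, x along the board's -y; swung aside to the board's -x, it lies level on pivot collar and strap rest. At x = 148 mm stands a yellow grip, 14 mm diameter, to 33 mm above the underside; there the strap is only 12 mm wide, so fingers reach down beside the grip.
- slot (a point): Centre of the slot (21 mm along the strap by 10 mm), on the strap's underside, 124 mm from the pivot hole.
- microscope: White fixed microscope with its column beyond the board's +y end, joined by a level arm 240 mm up; origin on the table under the axis of the objective. Its lowest part over the board is the objective (26 mm diameter, then a 52 mm tube from 121 mm height).
- objective_tip (a point): Tip of the objective, 12 mm diameter, pointing down, 66 mm above the table.
- return_box: Fixed white open box, 160 mm (its x) by 140 mm (its y), 25 mm high, walls and floor about 4 to 5 mm; origin on the table under its centre.
- dot_block: Pale blue resin block with a dark insect and a red dot (8 mm), always present, starting with the other pale blocks in the fixed blue tray (240 x 180 mm, floor 4 mm thick, rim 12 mm high), 50 mm long (its x), 28 mm wide (its y), 20 mm high, 35 g, origin at the centre of its underside; the dot is on top, 13 mm along its +x. In its bay its x points along the board's +x.
- dot (a point): Centre of the red dot, on the top of dot_block.
- pale1: Pale blue resin block without a dot, may be absent, 50 mm long (its x), 28 mm wide (its y), 20 mm high, 35 g, origin at the centre of its underside.
- pale2: Pale blue resin block without a dot, may be absent, 50 mm long (its x), 28 mm wide (its y), 20 mm high, 35 g, origin at the centre of its underside.
- amber0: Amber resin block, may be absent, 50 mm long (its x), 28 mm wide (its y), 20 mm high, 35 g, origin at the centre of its underside; it starts under the strap in bay0, long side along the board's x.
- amber1: Amber resin block, may be absent, 50 mm long (its x), 28 mm wide (its y), 20 mm high, 35 g, origin at the centre of its underside; it starts under the strap in bay1, long side along the board's x.
- amber2: Amber resin block, may be absent, 50 mm long (its x), 28 mm wide (its y), 20 mm high, 35 g, origin at the centre of its underside; it starts under the strap in bay2, long side along the board's x.
- forceps: Steel forceps, 125 mm, lying on the table; bystander.
- petri: White dish, 84 mm across, 14 mm high; bystander.
- dropper: Amber dropper bottle, 32 mm across, 65 mm high; bystander.
- stain: Green jar with a red cap, 40 mm across, 60 mm high; bystander.

How it is judged:
By the outcome, as a careful person would: the job done as asked, in the order asked, and still so for the second after the job is handed in, with the robot touching nothing.
Of pale1, pale2 only 1 to 2 are there at a start; the rules pass over those that are not, and their reading is None.
Of amber0, amber1, amber2 only 2 to 3 are there at a start; the rules pass over those that are not, and their reading is None.
At some moment in a run one of dot_block, pale1, pale2, amber0, amber1, amber2 may be knocked a few centimetres aside while the robot is not near it.
Once in a run the grip may slacken for a moment while it holds something.
It also fails if it takes over 210 s, if anything falls off the work surface, if the arm or the gripper's body presses on something with over 40 N, if the wrist force passes 120 N, or if a joint passes its speed limit or range.

ROBOT

A 6-joint arm with a two-finger parallel gripper is mounted at the origin on the work surface. World frame = base frame: x ahead of the robot, y to its left, z up, the work surface at z = 0. Lengths are in m, angles in rad, forces in N, time in s.
With the tool pointing down it reaches from about 0.375 to 0.925 m from the base axis. Payload 5.7 kg.
Tool frame: the origin (TCP) lies at the centre of the arm's flange, where the gripper is bolted on; the fingertips stand 173 mm ahead of it and the grasp point (between the pads) lies 155 mm ahead of it (r.hold_point_z is the distance from the TCP to the grasp point, in m); z points along the fingers, y is the line along which they close (so a half turn about z gives the same grasp; the last joint's range is limited). The gripper opens to 85 mm and grips with 20 to 120 N. Pads are 22 mm wide; open, the fingers measure 114 mm over their backs; the gripper's body (76 mm by 85 mm) begins 54 mm behind the grasp point. The pads swing forward as they close: fully open they stand 13 mm farther back than shut.
Start: joints at [1.04, 0.359, 1.51, -0, 1.272, -0.115], TCP at [0.242, 0.549, 0.405] pointing down, gripper open.
Joint ranges: [-2.97, 2.97], [-1.01, 2.36], [0.21, 2.38], [-0.96, 4.11], [0.2, 2.71], [-2.98, 2.98]. Speed limits (rad/s): [2.39, 2.39, 3.14, 3.14, 3.14, 3.14].

INTERFACE

Orientations are given as a unit quaternion [w, x, y, z].
In Python, from rig import r, cams gives the robot as it stands.
- The arm moves only by the tool send_rows, never from a script. Its argument "plan" is a list of rows, each a list of 7 numbers: the turn, a rotation vector about the tool's x, y, z in degrees, then the shift along the tool's x, y, z in mm, then the opening, from -1 (shut) to 1 (fully open). In form: [[wx, wy, wz, tx, ty, tz, gripper], ...]. A call has 1 to 20 rows; each row is the pose to reach, as a shift and turn from the pose commanded when the call began, along the tool's axes at that moment; what a row does not reach only later rows make up. A row lasts 1/12 s, in which the tool goes at most 41.7 mm and 7.16 degrees, less where a joint would pass 70% of its speed; a pose out of reach is approached as far as the arm can. A call with a gripper value outside its range is refused whole. The fingers move at their own pace and stop on an object; "force" is the grip in N (left out, the last holds). Time passes only in rows, so rows that repeat a pose let the fingers close. It gives the time, the measured TCP pose, the force, the opening and the grip force at its end, in the units of the state.
- r.observe(): the state, without advancing time (a new reading comes with each control period).
- cams.snapshot(name): name is "side" or "top"; returns (picture, depth): 400x640x3 uint8, blue, green, red; 400x640 float32, m along the optical axis (not along the pixel's ray), 0 where there is no reading.
- cams.camera_model(name): a dict with "fx", "fy", "cx", "cy" (pixels), "R" (3x3) and "t" (3): a world point X has camera coordinates R X + t. Camera axes: x right, y down, z forward; pixel columns grow to the right and rows downward; lengths in m; the calibration is good to about 2 mm. A picture is of the moment at which its call begins. camera_model takes no time and is no camera call.
- r.finish_job(): hands the job in; it is judged then, once.
The state is a dict: "clock": time; "joint_positions": joint angles; "dq": joint speeds; "tau": joint torques, N m; "position": TCP position; "tool_rot": TCP orientation; "force": force on the tool from outside, world axes, zero at the start; "wrist_torque": the same for the moment, N m; "grip_width": finger opening in m; "grasp_force": force on a finger pad.
Only numpy, scipy, OpenCV 4.12 (cv2) and the standard library are available. Lean on these libraries where they do the work, as an engineer would, in place of code of your own. Each camera call takes 0.05 s, during which the arm holds its last target. There are 200 camera calls.

## Working session

There is one attempt and no reset: what is moved stays moved. The work goes in short steps, Python scripts to look and compute and a tool call to move; the robot and the scene stay as the last step left them, time stands still between calls to the robot, and variables do not carry over. Pictures are saved under pics/ and viewed, at most 17 in all, crops included, and the job is handed in when it is done.

Besides the shell and the picture viewer there is one more tool, called after "Request:" as name(argument=value, ...), one argument or row to a line, values as JSON. send_rows: Moves the arm, as the interface text tells. Its arguments: {"type":"object","properties":{"plan":{"type":"array"},"force":{"type":"number"}},"required":["plan"]}

```bash
ls; mkdir -p pics; cat > h.py <<'E'
import numpy as np, cv2
from rig import r, cams
def snap(name):
    im,d=cams.snapshot(name); m=cams.camera_model(name); return np.array(im),np.array(d),m
def cloud(d,m):
    v,u=np.mgrid[:d.shape[0],:d.shape[1]]
    P=np.stack([(u-m['cx'])/m['fx']*d,(v-m['cy'])/m['fy']*d,d],-1)
    return (P-np.array(m['t']))@np.array(m['R'])   # R^T (P-t)
E
python3 - <<'E'
from h import *
for n in('top','side'):
    im,d,m=snap(n); cv2.imwrite(f'pics/{n}0.png',im); np.savez(f'{n}0.npz',im=im,P=cloud(d,m),d=d)
    print(n,m)
print(r.observe())
E
```

```text
pics
top {'fx': 404.1197673897909, 'fy': 404.1197673897909, 'cx': 315.052975086736, 'cy': 202.35919149219825, 'R': array([[ 0.02772119, -0.99867961,  0.0432502 ],
       [-0.9979268 , -0.03016247, -0.05685359],
       [ 0.05808306, -0.04158449, -0.99744528]]), 't': array([-0.03832395,  0.57477129,  0.93353827])}
side {'fx': 431.4339646727115, 'fy': 431.4339646727115, 'cx': 311.4155381649559, 'cy': 200.92352014916435, 'R': array([[ 0.95016698, -0.31171628,  0.00395971],
       [-0.16169044, -0.50364167, -0.84864673],
       [ 0.26653127,  0.80571585, -0.52894522]]), 't': array([-0.53832831,  0.16872744,  1.1318386 ])}
{'clock': 0.1, 'joint_positions': array([ 1.03992611e+00,  3.59392272e-01,  1.51133581e+00,  3.14370032e-05,
        1.27250705e+00, -1.15119383e-01]), 'dq': array([ 0.0006083 , -0.00067028, -0.00138247,  0.00168291,  0.00099037,
        0.00096391]), 'tau': array([-2.18201205e-05, -5.28654993e+01, -2.79347259e+01, -4.28777021e-04,
        5.12009341e-03,  2.63528148e-05]), 'position': array([0.24216729, 0.54859137, 0.40395723]), 'tool_rot': array([-2.74911194e-04,  2.06385985e-01,  9.78470312e-01, -7.74003080e-04]), 'force': array([-0.72334968,  0.35702444,  0.31278301]), 'wrist_torque': array([-0.00580665,  0.0585778 ,  0.01020359]), 'grasp_force': 0.0, 'grip_width': 0.08511080937472089}
```

View pics/top0.png

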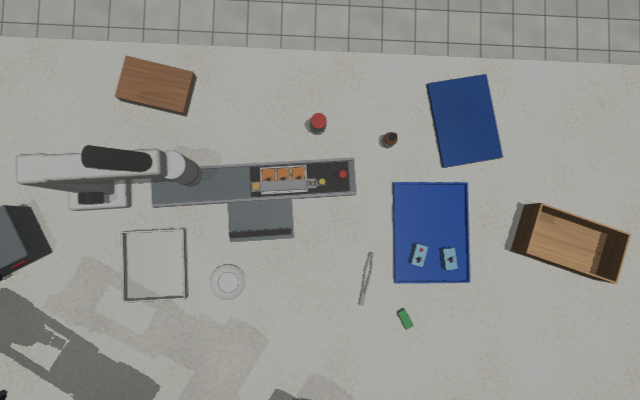

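View pics/side0.png

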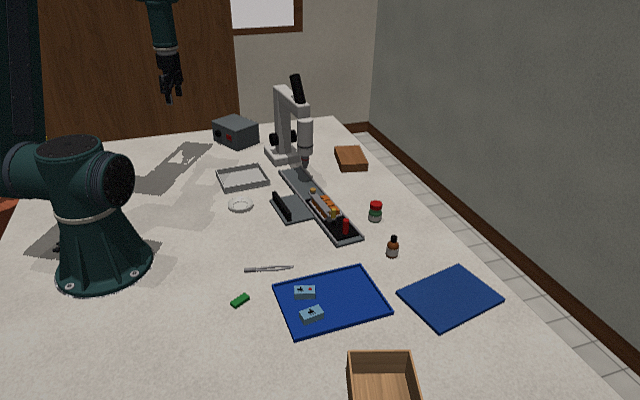

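Top view: the carriage is home with three ambers at about (268–298,174), the nut at (256,186), the grip at (322,182) and the handle at (343,174). The dotted pale block is at (420,255), a plain one at (450,258), and the return box at (155,264).

```bash
cat >> h.py <<'E'
def segs(im,P,mask,zr=(0,.1),amin=8,roi=None):
    Z=P[...,2]; k=mask&(Z>zr[0])&(Z<zr[1])
    if roi: 
        b=np.zeros_like(k); b[roi[1]:roi[3],roi[0]:roi[2]]=1; k&=b
    n,l,s,c=cv2.connectedComponentsWithStats(k.astype(np.uint8),connectivity=4)
    out=[]
    for i in range(1,n):
        if s[i,4]>=amin:
            q=P[l==i]; (cx,cy),(w,h),a=cv2.minAreaRect((q[:,:2]*1000).astype(np.float32))
            out.append((c[i].round(1),s[i,4],np.r_[(q.mean(0)*1000),np.median(q[:,2])*1000].round(1),np.round([cx,cy,w,h,a],1)))
    return out
def cols(im):
    H=cv2.cvtColor(im,cv2.COLOR_BGR2HSV).astype(int); return H[...,0],H[...,1],H[...,2]
def colour(im,n):
    h,s,v=cols(im)
    return dict(red=((h<5)|(h>172))&(s>130)&(v>70),amber=(h>=6)&(h<=17)&(s>130)&(v>130),yellow=(h>=15)&(h<=35)&(s>90)&(v>100),
      pale=(h>85)&(h<115)&(s>25)&(s<130)&(v>120))[n]
def unproj(u,v,z,m):
    R=np.array(m['R']);t=np.array(m['t']);c=-R.T@t;d=R.T@np.array([(u-m['cx'])/m['fx'],(v-m['cy'])/m['fy'],1]);return c+d*(z-c[2])/d[2]
E
python3 - <<'E'
from h import *
for n,b in(('top',(230,150,365,220)),('side',(270,170,370,250))):
    f=np.load(n+'0.npz');im,P=f['im'],f['P']
    for c in('red','amber','yellow'):
        print(n,c); [print(*x) for x in segs(im,P,colour(im,c),(.02,.09),4,b)]
    print(n,'pale'); [print(*x) for x in segs(im,P,colour(im,'pale'),(.008,.05),20)]
    print(n,'dot'); [print(*x) for x in segs(im,P,colour(im,'red'),(.008,.05),2, (390,180,475,290) if n=='top' else (270,260,400,340))]
f=np.load('top0.npz');im,P=f['im'],f['P'];Z=P[...,2]
h,s,v=cols(im)
# board long edges: z~10mm
for nm,k,b in(('board',(Z>.006)&(Z<.014)&(s<90)&(v<140),(145,150,365,215)),('box',(Z>.018)&(Z<.032),(115,222,195,308)),('boxall',(Z>.002)&(Z<.032),(115,222,195,308)),('rest',(Z>.033)&(Z<.05)&(v<90),(220,205,300,245))):
    print(nm);[print(*x) for x in segs(im,P,k,(-1,1),60,b)]
big=cv2.resize(im[150:220,215:365],None,fx=5.3,fy=5.3,interpolation=cv2.INTER_CUBIC);cv2.imwrite('pics/c1.png',big)
E
```

```text
top red
[342.8 173.7] 40 [639.5 -80.5  63.5  63.5] [639.  -81.   14.   13.8  89.9]
top amber
[283.  173.1] 101 [639.7  54.9  38.5  38.5] [637.9  55.   26.   25.    7.7]
[297.7 172.3] 99 [642.6  21.2  38.7  38.8] [640.9  20.4  23.9  23.1   1.8]
[268.  173.3] 102 [638.   89.1  39.   38.8] [636.5  89.1  23.5  23.3   1.5]
top yellow
[321.9 181.2] 30 [620.  -33.2  71.7  73.8] [621.2 -33.8  12.   15.4  65.5]
[255.5 185.6] 51 [606.7 114.6  59.9  60.5] [607.4 115.1  18.3  15.8  47.9]
top pale
[467.4 208.3] 80 [ 572.8 -388.1   12.9   12.8] [ 565.9 -389.2  145.7   22.    10.5]
[419.5 254.9] 228 [ 459.3 -269.7   24.4   24.5] [ 458.9 -270.1   28.8   49.9   75.7]
[450.1 258.6] 232 [ 452.4 -342.3   24.8   24.8] [ 452.1 -342.5   50.1   28.8   10.4]
[467.6 270. ] 54 [ 425.9 -389.3   13.2   13.1] [ 431.8 -392.1   31.7   86.7   69.7]
top dot
[420.8 249.6] 5 [ 471.8 -272.2   25.8   26.1] [ 472.1 -272.6    5.7    2.3   89.6]
side red
[345.3 225.1] 59 [638.5 -84.5  47.5  49.5] [639.3 -81.8  15.6  15.2  45.5]
side amber
[325.1 197. ] 25 [640.7  88.8  38.7  38.8] [640.1  90.1  21.5  26.5   5. ]
[329.2 202.
[... 356 characters left out ...]
9] [ 459.8 -269.1   30.6   47.9   73.2]
[311.  311.6] 190 [ 453.  -342.9   24.9   24.9] [ 453.4 -341.4   50.5   29.     8.9]
side dot
[309.8 288.6] 5 [ 472.8 -273.2   25.7   25.6] [ 472.6 -273.4    3.2    5.2   48.6]
board
[350.5 176.9] 204 [ 639.5 -105.    10.6   10.6] [639.8 -88.2  78.7  55.2   5.5]
[206.8 186.5] 2664 [605.7 233.   10.6  10.6] [612.7 208.7  79.9 308.3   5.2]
[261.1 207.1] 905 [561.1 104.6  10.7  10.8] [563.2 111.7  37.7 158.9   1.8]
box
[152.6 266.7] 612 [417.7 344.1  24.5  24.8] [421.2 342.9 160.2 141.    4.2]
boxall
[154.4 265.2] 4463 [419.5 346.    8.1   5.3] [419.9 345.5 171.4 159.7   4.2]
rest
[260.8 233.3] 330 [500.2 100.6  40.9  40.9] [500.2 101.   11.9 138.6   5.3]
```

View pics/c1.png

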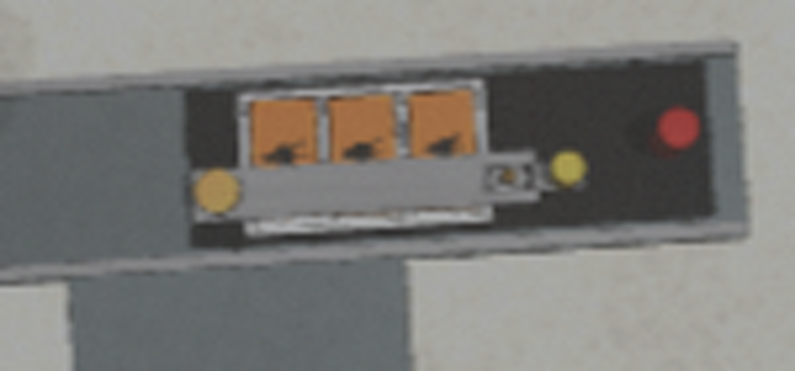

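```bash
cat >> h.py <<'E'
from scipy.spatial.transform import Rotation as Ro
import json
TH=5.1; O=np.array([627.6,53.4])
def B(x,y):  # board mm -> world mm
    t=np.radians(TH); return O+np.array([[np.cos(t),-np.sin(t)],[np.sin(t),np.cos(t)]])@np.array([x,y])
def down(psi):
    c,s=np.cos(np.radians(psi)),np.sin(np.radians(psi)); return Ro.from_matrix(np.array([[-s,c,0],[c,s,0],[0,0,-1]]))
def plan(wps,step=36,dstep=6.3,q=.5):
    """wps: (pos mm TCP, Rotation or yaw, grip, extra rows[, step])"""
    o=r.observe(); p0=np.array(o['position'])*1000; w,x,y,z=o['tool_rot']; R0=Ro.from_quat([x,y,z,w])
    p,R=p0,R0; rows=[]
    for wp in wps:
        pos,T,g,ex=wp[:4]; st=wp[4] if len(wp)>4 else step
        T=T if isinstance(T,Ro) else down(T); pos=np.array(pos,float)
        rv=(R.inv()*T).as_rotvec(); n=int(max(np.ceil(np.linalg.norm(pos-p)/st),np.ceil(np.degrees(np.linalg.norm(rv))/dstep),1))
        for i in list(range(1,n+1))+[n]*ex:
            f=i/n; Ri=R*Ro.from_rotvec(rv*f); a=np.degrees((R0.inv()*Ri).as_rotvec()); t=R0.inv().apply(p+(pos-p)*f-p0)
            rows.append([float(v)+0 for v in np.r_[np.round(a/q)*q,np.round(t/q)*q]]+[g])
        p,R=pos,T
    for k in range(0,len(rows),20):
        print(len(rows[k:k+20]),'rows'); print(json.dumps([[int(v) if v==int(v) else v for v in w] for w in rows[k:k+20]],separators=(',',':')))
    return rows
E
python3 - <<'E'
from h import *
from scipy.optimize import least_squares
pb=np.array([[0,-135],[-15,62],[-122,60],[-15,-86]]);pw=np.array([[639,-81],[607.4,115.1],[500.2,101],[621,-33.8]])
def f(v):
    c,s=np.cos(v[2]),np.sin(v[2]); return ((pb@np.array([[c,s],[-s,c]]))+v[:2]-pw).ravel()
s=least_squares(f,[627,53,.09]);print(s.x[:2],np.degrees(s.x[2]),s.fun.round(1))
# objective from side
g=np.load('side0.npz');im,P=g['im'],g['P'];X=P*1000
t=np.radians(TH);d=X[...,:2]-O;bx=d[...,0]*np.cos(t)+d[...,1]*np.sin(t);by=-d[...,0]*np.sin(t)+d[...,1]*np.cos(t)
for lo,hi in((66,75),(75,90),(90,118),(125,160)):
    k=(X[...,2]>lo)&(X[...,2]<hi)&(by>150)&(by<300)&(abs(bx)<50)
    print(lo,k.sum(),bx[k].min(),bx[k].max(),by[k].min(),by[k].max())if k.sum() else print(lo,0)
big=cv2.resize(im[100:200,255:355],None,fx=6,fy=6,interpolation=cv2.INTER_CUBIC);cv2.imwrite('pics/c2.png',big)
gp=B(-15,-86);print(gp)
plan([([*gp,330],TH,.2,1),([*gp,214],TH,.2,1,25)])
E
```

```text
[627.45595448  53.47347422] 5.29066218289776 [ 0.9  0.  -0.6 -1.3  0.2  1.  -0.6  0.3]
66 6 6.361503571627274 17.631775439861837 186.93138328368133 193.36328484902958
75 19 1.5271588640014908 17.939449833725543 178.6735326387037 197.78114325269004
90 56 -0.42549963292617576 22.388430876196303 173.08263618590917 197.45263785252706
125 152 -13.801259344004546 33.27457572159169 164.30865013919666 204.83525166485575
[620.30429355 -33.59294608]
20 rows
[[0,0,3,-29,-19,3.5,0.2],[0,0,6,-58,-38,7.5,0.2],[0,0,9,-87,-57,11,0.2],[0,0,12,-116,-76,15,0.2],[0,0,15.5,-145.5,-95,18.5,0.2],[0,0,18.5,-174.5,-114,22.5,0.2],[0,0,21.5,-203.5,-133,26,0.2],[0,0,24.5,-232.5,-152,30,0.2],[0,0,27.5,-261.5,-171,33.5,0.2],[0,0,30.5,-290.5,-190,37,0.2],[0,0,33.5,-319.5,-209,41,0.2],[0,0,36.5,-348.5,-228,44.5,0.2],[0,0,39.5,-377.5,-247,48.5,0.2],[0,0,43,-407,-266,52,0.2],[0,0,46,-436,-285,56,0.2],[0,0,49,-465,-304,59.5,0.2],[0,0,52,-494,-323,63.5,0.2],[0,0,55,-523,-342,67,0.2],[0,0,58,-552,-361,70.5,0.2],[0,0,61,-581,-379.5,74.5,0.2]]
7 rows
[[0,0,61,-581,-379.5,74.5,0.2],[0,0,61,-581,-379.5,97.5,0.2],[0,0,61,-581,-379.5,121,0.2],[0,0,61,-581,-379.5,144,0.2],[0,0,61,-581,-379.5,167,0.2],[0,0,61,-581,-379.5,190.5,0.2],[0,0,61,-581,-379.5,190.5,0.2]]
```

View pics/c2.png

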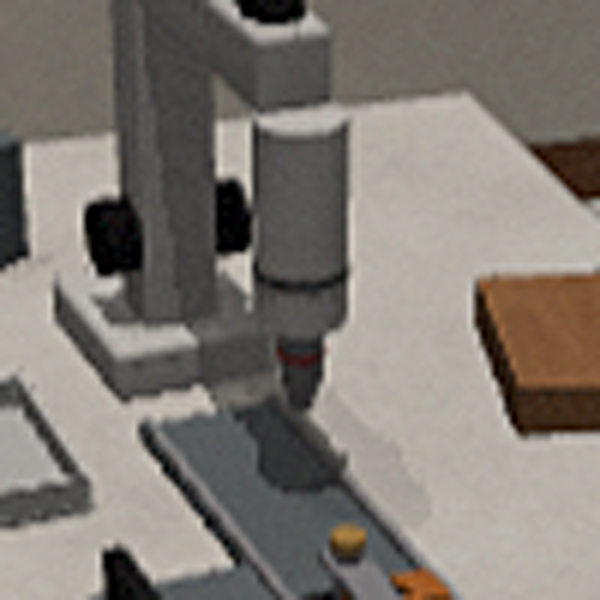

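The tip sits at about (300,405) in the crop, roughly board (13,190).

Request:
send_rows(
  plan=[
    [0,0,3,-29,-19,3.5,0.2],
    [0,0,6,-58,-38,7.5,0.2],
    [0,0,9,-87,-57,11,0.2],
    [0,0,12,-116,-76,15,0.2],
    [0,0,15.5,-145.5,-95,18.5,0.2],
    [0,0,18.5,-174.5,-114,22.5,0.2],
    [0,0,21.5,-203.5,-133,26,0.2],
    [0,0,24.5,-232.5,-152,30,0.2],
    [0,0,27.5,-261.5,-171,33.5,0.2],
    [0,0,30.5,-290.5,-190,37,0.2],
    [0,0,33.5,-319.5,-209,41,0.2],
    [0,0,36.5,-348.5,-228,44.5,0.2],
    [0,0,39.5,-377.5,-247,48.5,0.2],
    [0,0,43,-407,-266,52,0.2],
    [0,0,46,-436,-285,56,0.2],
    [0,0,49,-465,-304,59.5,0.2],
    [0,0,52,-494,-323,63.5,0.2],
    [0,0,55,-523,-342,67,0.2],
    [0,0,58,-552,-361,70.5,0.2],
    [0,0,61,-581,-379.5,74.5,0.2],
  ],
  force=40,
)

```text
clock: 1.77
position: [0.6211, -0.0347, 0.3296]
tool_rot: [-0.0, 0.676, 0.737, -0.0]
force: [-0.4, -0.3, -0.2]
grip_width: 0.0512
grasp_force: 0.0
```

```bash
sed -i 's/^TH=.*/TH=5.2; O=np.array([627.5,53.5])/' h.py; cat >> h.py <<'E'
def strap(phi,tilt,h=174,L=148,lift=0):
    """TCP pose holding the grip; phi: 0 closed, -90 aside; h TCP height above strap underside"""
    t=np.radians(TH); u=np.array([np.sin(t),-np.cos(t),0]); z=np.array([0,0,1.])
    R=Ro.from_rotvec(z*np.radians(phi))*Ro.from_rotvec(np.cross(u,z)*np.radians(tilt))
    return np.array([*B(-15,62),40+lift])+R.apply(L*u+h*z), R*down(TH)
E
python3 - <<'E'
from h import *
p,R=strap(0,0); print(p)
plan([(p,R,.2,1,25),(p,R,-1,5)])
E
```

```text
[620.35613592 -33.50554698 214.        ]
12 rows
[[0,0,0,0,0,23,0.2],[0,0,0,0.5,0,46.5,0.2],[0,0,0,0.5,-0.5,69.5,0.2],[0,0,0,1,-0.5,92.5,0.2],[0,0,0,1,-0.5,115.5,0.2],[0,0,0,1,-0.5,115.5,0.2],[0,0,0,1,-0.5,115.5,-1],[0,0,0,1,-0.5,115.5,-1],[0,0,0,1,-0.5,115.5,-1],[0,0,0,1,-0.5,115.5,-1],[0,0,0,1,-0.5,115.5,-1],[0,0,0,1,-0.5,115.5,-1]]
```

Request:
send_rows(
  plan=[
    [0,0,0,0,0,23,0.2],
    [0,0,0,0.5,0,46.5,0.2],
    [0,0,0,0.5,-0.5,69.5,0.2],
    [0,0,0,1,-0.5,92.5,0.2],
    [0,0,0,1,-0.5,115.5,0.2],
    [0,0,0,1,-0.5,115.5,0.2],
    [0,0,0,1,-0.5,115.5,-1],
    [0,0,0,1,-0.5,115.5,-1],
    [0,0,0,1,-0.5,115.5,-1],
    [0,0,0,1,-0.5,115.5,-1],
    [0,0,0,1,-0.5,115.5,-1],
    [0,0,0,1,-0.5,115.5,-1],
  ],
  force=60,
)

```text
clock: 2.77
position: [0.6208, -0.0322, 0.2163]
tool_rot: [0.001, 0.674, 0.738, 0.001]
force: [0.5, -0.7, 6.7]
grip_width: 0.0124
grasp_force: 58.6
```

```bash
python3 - <<'E'
from h import *
w=[(*strap(0,a),-1,0) for a in(2,4,6,8,9)]
plan(w+[(*strap(-6,9),-1,0),(*strap(-12,9),-1,0),(*strap(-18,9),-1,0),(*strap(-24,9),-1,0)],q=.5)
w2=[(*strap(-a,9),-1,0) for a in range(30,91,6)]+[(*strap(-90,a),-1,0) for a in(7,5,3,1.5,0)]
E
```

```text
9 rows
[[0,-2,0,5,-0.5,-3,-1],[0,-4,0,11,-0.5,-7.5,-1],[0,-6,0,17.5,-0.5,-12,-1],[0,-8,0,24.5,-0.5,-16.5,-1],[0,-9,0,27.5,-0.5,-18.5,-1],[0.5,-9,6,28.5,-13,-19,-1],[1,-9,12,30.5,-25,-19,-1],[1.5,-9,18,33.5,-37.5,-19,-1],[2,-9,24,38,-49,-19,-1]]
```

Request:
send_rows(
  plan=[
    [0,-2,0,5,-0.5,-3,-1],
    [0,-4,0,11,-0.5,-7.5,-1],
    [0,-6,0,17.5,-0.5,-12,-1],
    [0,-8,0,24.5,-0.5,-16.5,-1],
    [0,-9,0,27.5,-0.5,-18.5,-1],
    [0,-9,0,27.5,-0.5,-20,-1],
    [0,-9,0,27.5,-0.5,-20,-1],
  ],
)

```text
clock: 3.35
position: [0.6172, -0.0042, 0.2352]
tool_rot: [0.058, 0.672, 0.736, -0.052]
force: [1.0, 2.2, 1.9]
grip_width: 0.0119
grasp_force: 58.5
```

```bash
python3 - <<'E'
from h import *
im,d,m=snap('top');P=cloud(d,m)
s_=im[150:220,215:365];print(segs(im,P,colour(im,'amber'),(.02,.09),4,(230,150,365,220)))
im2,d2,m2=snap('side');cv2.imwrite('pics/c3.png',np.hstack([cv2.resize(s_,(400,300)),cv2.resize(im2[150:250,270:400],(390,300))]))
plan([(*strap(-a,9,h=175.5),-1,0) for a in range(6,91,6)]+[(*strap(-90,a),-1,0) for a in(7,5,3,1.5,0)])
E
```

```text
[]
20 rows
[[1,0,6,0.5,-11.5,-2,-1],[2,0,12,2.5,-24,-2.5,-1],[3,0,17.5,5.5,-36,-3,-1],[3.5,0,23.5,10,-47.5,-3.5,-1],[4.5,0,29.5,15.5,-58.5,-4.5,-1],[5.5,0,35.5,22.5,-69,-5.5,-1],[6.5,0,41.5,30,-78.5,-6.5,-1],[7.5,0,47.5,38.5,-87.5,-8,-1],[8.5,0,53.5,48,-95.5,-9.5,-1],[9.5,0,59,58.5,-102,-11,-1],[10.5,0,65,69.5,-108,-13,-1],[11,0,71,81,-112,-14.5,-1],[12,0,77,92.5,-115.5,-16.5,-1],[13,0,83,105,-117.5,-18.5,-1],[14,0,89,117,-118,-20.5,-1],[12.5,1.5,89,118,-125,-14.5,-1],[11,3,89.5,118.5,-131.5,-10,-1],[9.5,4.5,89.5,119.5,-138,-5.5,-1],[8,6,89.5,120,-143,-2,-1],[7,7,89.5,120.5,-147.5,2,-1]]
```

View pics/c3.png

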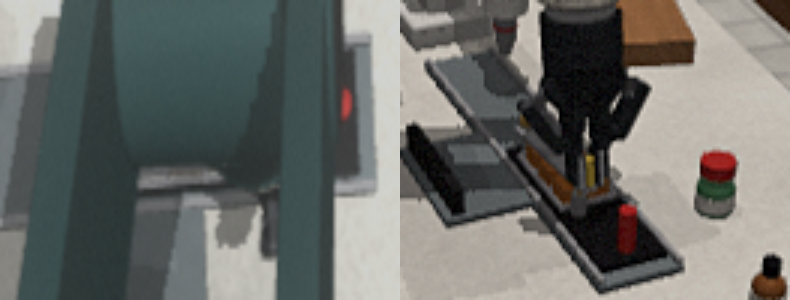

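Request:
send_rows(
  plan=[
    [1,0,6,0.5,-11.5,-2,-1],
    [2,0,12,2.5,-24,-2.5,-1],
    [3,0,17.5,5.5,-36,-3,-1],
    [3.5,0,23.5,10,-47.5,-3.5,-1],
  ],
)

```text
clock: 3.78
position: [0.5681, 0.001, 0.2361]
tool_rot: [0.046, 0.811, 0.579, -0.063]
force: [0.2, 2.9, 0.3]
grip_width: 0.0118
grasp_force: 58.5
```

```bash
python3 - <<'E'
from h import *
plan([(*strap(-a,9,h=175.5),-1,0) for a in range(30,91,6)]+[(*strap(-90,a),-1,0) for a in(7,5,3,1.5,0)])
E
```

```text
16 rows
[[1,0,6,1,-12,-0.5,-1],[2,0,11.5,3,-24.5,-1,-1],[3,0,17.5,6,-36.5,-1.5,-1],[4,0,23.5,10.5,-48,-2,-1],[5,0,29.5,16,-59,-3,-1],[5.5,0,35.5,23,-69.5,-4,-1],[6.5,0,41.5,30.5,-79,-5.5,-1],[7.5,0,47.5,39,-88,-7,-1],[8.5,0,53,48.5,-95.5,-8.5,-1],[9.5,0,59,59,-102.5,-10,-1],[10.5,0,65,70,-108,-11.5,-1],[9.5,1.5,65,68,-114.5,-5.5,-1],[8,3.5,65.5,66,-120.5,-0.5,-1],[7,5,65.5,64,-126.5,4.5,-1],[6,6.5,65.5,63,-131,8.5,-1],[5.5,8,65.5,61.5,-135,12.5,-1]]
```

Request:
send_rows(
  plan=[
    [1,0,6,1,-12,-0.5,-1],
    [2,0,11.5,3,-24.5,-1,-1],
    [3,0,17.5,6,-36.5,-1.5,-1],
    [4,0,23.5,10.5,-48,-2,-1],
    [5,0,29.5,16,-59,-3,-1],
    [5.5,0,35.5,23,-69.5,-4,-1],
    [6.5,0,41.5,30.5,-79,-5.5,-1],
    [7.5,0,47.5,39,-88,-7,-1],
    [8.5,0,53,48.5,-95.5,-8.5,-1],
    [9.5,0,59,59,-102.5,-10,-1],
    [10.5,0,65,70,-108,-11.5,-1],
    [9.5,1.5,65,68,-114.5,-5.5,-1],
    [8,3.5,65.5,66,-120.5,-0.5,-1],
    [7,5,65.5,64,-126.5,4.5,-1],
    [6,6.5,65.5,63,-131,8.5,-1],
    [5.5,8,65.5,61.5,-135,12.5,-1],
    [5.5,8,65.5,61.5,-135,12.5,-1],
  ],
)

```text
clock: 5.2
position: [0.4586, 0.0994, 0.214]
tool_rot: [-0.002, 0.999, 0.05, 0.001]
force: [-0.9, 0.0, 7.1]
grip_width: 0.0122
grasp_force: 59.7
```

```bash
python3 - <<'E'
from h import *
p,R=strap(-90,0); o=r.observe(); print(p, np.array(o['position'])*1000, R.as_quat())
p=np.array(o['position'])*1000;w,x,y,z=o['tool_rot'];R=Ro.from_quat([x,y,z,w])
plan([(p,R,-.2,2),(p+[0,0,100],R,-.2,0,25),([*B(0,0),320],TH,.95,1)])
E
```

```text
[459.55162305 100.47172214 214.        ] [458.63850244  99.36929862 214.00477147] [0.99897057 0.04536299 0.         0.        ]
20 rows
[[0,0,0,0,0,0,-0.2],[0,0,0,0,0,0,-0.2],[0,0,0,0,0,0,-0.2],[0,0,0,0,0,-25,-0.2],[0,0,0,0,0,-50,-0.2],[0,0,0,0,-0.5,-75,-0.2],[0,0,0,0,-0.5,-100,-0.2],[0,0,-6,11,4,-100.5,0.95],[0,0,-12,22,8,-101,0.95],[0,0,-18,33,12,-101,0.95],[0,0,-24,43.5,16.5,-101.5,0.95],[0,0,-30,54.5,20.5,-102,0.95],[0,0,-36,65.5,24.5,-102.5,0.95],[0,0,-41.5,76.5,29,-103,0.95],[0,0,-47.5,87.5,33,-103,0.95],[0,0,-53.5,98,37,-103.5,0.95],[0,0,-59.5,109,41.5,-104,0.95],[0,0,-65.5,120,45.5,-104.5,0.95],[0,0,-71.5,131,49.5,-105,0.95],[0,0,-77.5,141.5,54,-105,0.95]]
3 rows
[[0,0,-83.5,152.5,58,-105.5,0.95],[0,0,-89.5,163.5,62,-106,0.95],[0,0,-89.5,163.5,62,-106,0.95]]
```

Request:
send_rows(
  plan=[
    [0,0,0,0,0,0,-0.2],
    [0,0,0,0,0,0,-0.2],
    [0,0,0,0,0,0,-0.2],
    [0,0,0,0,0,-25,-0.2],
    [0,0,0,0,0,-50,-0.2],
    [0,0,0,0,-0.5,-75,-0.2],
    [0,0,0,0,-0.5,-100,-0.2],
    [0,0,0,0,0,-120,0.95],
  ],
)

```text
clock: 5.87
position: [0.4597, 0.0996, 0.3357]
tool_rot: [-0.002, 0.999, 0.05, 0.0]
force: [1.2, -0.3, 0.9]
grip_width: 0.0448
grasp_force: 0.0
```

```bash
python3 - <<'E'
from h import *
im,d,m=snap('top');P=cloud(d,m)
cv2.imwrite('pics/c4.png',cv2.resize(im[140:260,215:365],None,fx=5,fy=5,interpolation=cv2.INTER_CUBIC))
for s in segs(im,P,colour(im,'amber'),(.02,.09),20,(230,150,365,220)):print(*s)
for s in segs(im,P,colour(im,'yellow'),(.05,.09),10,(230,150,365,290)):print(*s)
E
```

```text
[282.9 178.7] 202 [626.7  54.6  38.5  38.6] [627.   54.5  48.3  25.2   4.9]
[298.1 177.8] 198 [629.8  19.8  38.5  38.6] [629.8  19.7  47.6  24.7   5.7]
[268.4 179. ] 207 [624.9  87.9  38.8  38.8] [625.   87.8  46.9  25.5   2.9]
[255.6 185.6] 48 [606.5 114.1  60.4  60.3] [607.  114.5  15.9  16.   42.4]
```

View pics/c4.png

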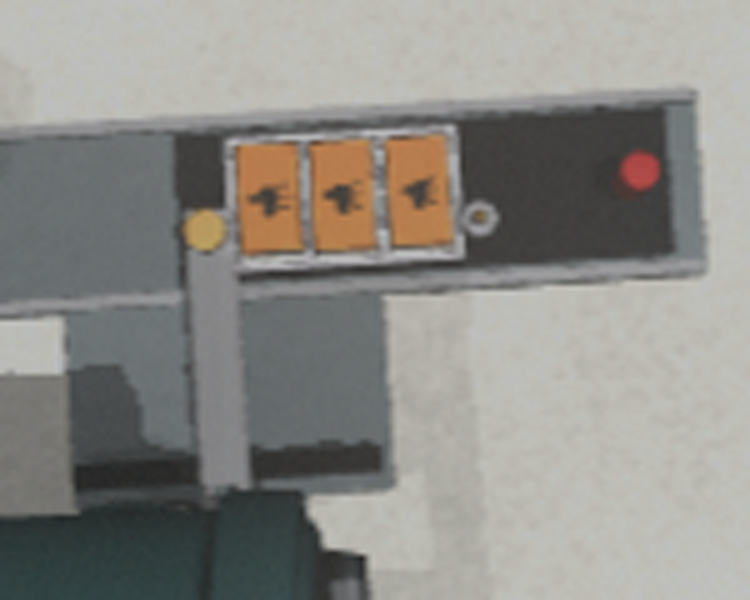

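Strap lies aside on the rest (crop (220,400)), and the ambers and stud at (478,217) are clear.

```bash
cat >> h.py <<'E'
def plan(wps,step=36,dstep=6.5,q=.5):
    o=r.observe(); p=np.array(o['position'])*1000; w,x,y,z=o['tool_rot']; R=Ro.from_quat([x,y,z,w])
    poses=[]
    for wp in wps:
        pos,T,g,ex=wp[:4]; st=wp[4] if len(wp)>4 else step
        T=T if isinstance(T,Ro) else down(T); pos=np.array(pos,float); rv=(R.inv()*T).as_rotvec()
        n=int(max(np.ceil(np.linalg.norm(pos-p)/st),np.ceil(np.degrees(np.linalg.norm(rv))/dstep),1))
        poses+=[(p+(pos-p)*i/n,R*Ro.from_rotvec(rv*i/n),g) for i in list(range(1,n+1))+[n]*ex]
        if wp is wps[0]: start=(p,R)
        p,R=pos,T
    p0,R0=start
    for k in range(0,len(poses),20):
        rows=[]
        for P_,Ri,g in poses[k:k+20]:
            a=np.degrees((R0.inv()*Ri).as_rotvec()); t=R0.inv().apply(P_-p0)
            a=np.round(a/q)*q; t=np.round(t/q)*q; rows.append([int(v) if v==int(v) else float(v) for v in np.r_[a,t]]+[g])
        print(len(rows),json.dumps(rows,separators=(',',':')))
        p0,R0=p0+R0.apply(t),R0*Ro.from_rotvec(np.radians(a))
BOX=np.array([421,343.]);BT=4.2
def box(o): t=np.radians(BT); return BOX+o*np.array([-np.sin(t),np.cos(t)])
def clear(c,o,ret=True):
    b=box(o)
    return [([*c,250],TH,.95,0),([*c,194],TH,.95,1,28),([*c,194],TH,-1,3),([*c,280],TH,-1,0,30),([510,170,280],TH,-1,0),
            ([*b,270],BT,-1,0),([*b,184],BT,-1,0,28),([*b,184],BT,.45,2),([*b,270],BT,.45,0)]
E
python3 - <<'E'
from h import *
plan(clear((625.1,87.7),40))
E
```

```text
20 [[0,0,-6.5,11.5,2,6.5,0.95],[0,0,-13,23,4,13,0.95],[0,0,-19,34.5,6,19,0.95],[0,0,-25.5,46,8,25.5,0.95],[0,0,-32,57.5,10,32,0.95],[0,0,-38.5,69,12.5,38.5,0.95],[0,0,-44.5,80.5,14.5,45,0.95],[0,-0.5,-51,92,16.5,51.5,0.95],[0,-0.5,-57.5,104,18.5,57.5,0.95],[0,-0.5,-64,115.5,20.5,64,0.95],[0,-0.5,-70.5,127,22.5,70.5,0.95],[0,-0.5,-76.5,138.5,24.5,77,0.95],[0,-0.5,-83,150,26.5,83.5,0.95],[0,-0.5,-89.5,161.5,28.5,89.5,0.95],[0,-0.5,-89.5,161,28.5,117.5,0.95],[0,-0.5,-89.5,161,29,145.5,0.95],[0,-0.5,-89.5,161,29,145.5,0.95],[0,-0.5,-89.5,161,29,145.5,-1],[0,-0.5,-89.5,161,29,145.5,-1],[0,-0.5,-89.5,161,29,145.5,-1]]
20 [[0,0,0,0,0,0,-1],[0,0,0,0,0,-28.5,-1],[0,0,0,0,0,-57,-1],[0,0,0,0,0,-86,-1],[0,0,0,23,-26.5,-86,-1],[0,0,0,46,-53.5,-86,-1],[0,0,0,69.5,-80,-86,-1],[0,0,0,92.5,-107,-86,-1],[0,0,0,124,-117,-84.5,-1],[0,0,0.5,155.5,-127.5,-83.5,-1],[0,0,0.5,187,-138,-82,-1],[0,0,0.5,218.5,-148,-80.5,-1],[0,0,1,250,-158.5,-79.5,-1],[0,0,1,281.5,-168.5,-78,-1],[0,0,1,313,-179,-76.5,-1],[0,0,1,313,-179,-55,-1],[0,0,1,313,-179,-33.5,-1],[0,0,1,313,-179,-12,-1],[0,0,1,313,-179,9.5,-1],[0,0,1,313,-179,9.5,0.45]]
5 [[0,0,0,0,0,0,0.45],[0,0,0,0,0,0,0.45],[0,0,0,0,0,-28.5,0.45],[0,0,0,0,0,-57.5,0.45],[0,0,0,0,0,-86,0.45]]
```

Request:
send_rows(
  plan=[
    [0,0,-6.5,11.5,2,6.5,0.95],
    [0,0,-13,23,4,13,0.95],
    [0,0,-19,34.5,6,19,0.95],
    [0,0,-25.5,46,8,25.5,0.95],
    [0,0,-32,57.5,10,32,0.95],
    [0,0,-38.5,69,12.5,38.5,0.95],
    [0,0,-44.5,80.5,14.5,45,0.95],
    [0,-0.5,-51,92,16.5,51.5,0.95],
    [0,-0.5,-57.5,104,18.5,57.5,0.95],
    [0,-0.5,-64,115.5,20.5,64,0.95],
    [0,-0.5,-70.5,127,22.5,70.5,0.95],
    [0,-0.5,-76.5,138.5,24.5,77,0.95],
    [0,-0.5,-83,150,26.5,83.5,0.95],
    [0,-0.5,-89.5,161.5,28.5,89.5,0.95],
    [0,-0.5,-89.5,161,28.5,117.5,0.95],
    [0,-0.5,-89.5,161,29,145.5,0.95],
    [0,-0.5,-89.5,161,29,145.5,0.95],
    [0,-0.5,-89.5,161,29,145.5,-1],
    [0,-0.5,-89.5,161,29,145.5,-1],
    [0,-0.5,-89.5,161,29,145.5,-1],
  ],
  force=40,
)

```text
clock: 7.58
position: [0.6257, 0.0877, 0.1908]
tool_rot: [0.002, 0.674, 0.739, 0.001]
force: [6.7, 0.7, -6.9]
grip_width: 0.0591
grasp_force: 44.4
```

Request:
send_rows(
  plan=[
    [0,0,0,0,0,0,0.95],
    [0,0,0,0,0,0,0.95],
    [0,0,0,0,0,-4,0.95],
    [0,0,0,0,0,-4,-1],
    [0,0,0,0,0,-4,-1],
    [0,0,0,0,0,-4,-1],
    [0,0,0,0,0,-4,-1],
    [0,0,0,0,0,-4,-1],
  ],
)

```text
clock: 8.25
position: [0.6237, 0.0875, 0.1936]
tool_rot: [-0.0, 0.674, 0.739, -0.001]
force: [2.6, 0.0, 5.8]
grip_width: 0.0492
grasp_force: 45.1
```

```bash
sed -i 's/,194\]/,197]/g; s/,184\]/,186]/g' h.py; python3 - <<'E'
from h import *
o=r.observe();print(o['tool_rot'],o['position'])
plan(clear((624,87.5),40)[3:])
E
```

```text
[-3.08924749e-05  6.74007848e-01  7.38723003e-01 -1.32102171e-03] [0.62371272 0.08754725 0.19356735]
20 [[0,0,0,0,0,-29,-1],[0,0,0,0,0,-57.5,-1],[0,0,0,0,0,-86.5,-1],[0,0,0,23,-26.5,-86.5,-1],[0,0,0,46,-53,-86.5,-1],[0,0,0,69,-79.5,-86.5,-1],[0,0,0,92.5,-106,-86.5,-1],[0,0,0,124,-116,-85,-1],[0,0,0.5,155.5,-126.5,-83.5,-1],[0,0,0.5,187,-137,-82,-1],[0,0,0.5,218.5,-147,-81,-1],[0,0,1,250,-157.5,-79.5,-1],[0,0,1,281.5,-167.5,-78,-1],[0,0,1,313,-178,-76.5,-1],[0,0,1,313,-178,-48.5,-1],[0,0,1,313,-178,-20.5,-1],[0,0,1,313,-178,7.5,-1],[0,0,1,313,-178,7.5,0.45],[0,0,1,313,-178,7.5,0.45],[0,0,1,313,-178,7.5,0.45]]
3 [[0,0,0,0,0,-28,0.45],[0,0,0,0,0,-56,0.45],[0,0,0,0,0,-84,0.45]]
```

Request:
send_rows(
  plan=[
    [0,0,0,0,0,-29,-1],
    [0,0,0,0,0,-57.5,-1],
    [0,0,0,0,0,-86.5,-1],
    [0,0,0,23,-26.5,-86.5,-1],
    [0,0,0,46,-53,-86.5,-1],
    [0,0,0,69,-79.5,-86.5,-1],
    [0,0,0,92.5,-106,-86.5,-1],
    [0,0,0,124,-116,-85,-1],
    [0,0,0.5,155.5,-126.5,-83.5,-1],
    [0,0,0.5,187,-137,-82,-1],
    [0,0,0.5,218.5,-147,-81,-1],
    [0,0,1,250,-157.5,-79.5,-1],
    [0,0,1,281.5,-167.5,-78,-1],
    [0,0,1,313,-178,-76.5,-1],
    [0,0,1,313,-178,-48.5,-1],
    [0,0,1,313,-178,-20.5,-1],
    [0,0,1,313,-178,10,-1],
    [0,0,1,313,-178,10,-1],
  ],
)

```text
clock: 9.75
position: [0.4153, 0.3823, 0.1789]
tool_rot: [-0.002, 0.68, 0.733, -0.005]
force: [0.1, -1.2, -0.2]
grip_width: 0.0488
grasp_force: 52.6
```

```bash
sed -i 's/a=np.round(a\/q)\*q; t=/a=np.round(a,1)+0.; t=/' h.py; python3 - <<'E'
from h import *
o=r.observe();print(o['tool_rot'],o['position'])
p=np.array(o['position'])*1000
c=(627.1,54.3)
plan([(p,BT,.45,2),([p[0],p[1],280],BT,.45,0),([510,170,280],TH,.95,0)]+clear(c,0)[:3])
E
```

```text
[-0.00157348  0.68010441  0.7330947  -0.0052607 ] [0.41528294 0.3822715  0.17892762]
20 [[-0.6,0.3,0.1,0,0,0,0.45],[-0.6,0.3,0.1,0,0,0,0.45],[-0.6,0.3,0.1,0,0,0,0.45],[-0.6,0.3,0.1,0,-0.5,-33.5,0.45],[-0.6,0.3,0.1,-0.5,-0.5,-67.5,0.45],[-0.6,0.3,0.1,-0.5,-1,-101,0.45],[-0.6,0.3,0,-31.5,10,-101,0.95],[-0.6,0.3,-0.2,-63,21.5,-101,0.95],[-0.6,0.3,-0.3,-94,32.5,-101,0.95],[-0.6,0.3,-0.5,-125.5,44,-101,0.95],[-0.6,0.3,-0.6,-157,55,-101,0.95],[-0.6,0.3,-0.8,-188,66.5,-101,0.95],[-0.6,0.3,-0.9,-219.5,77.5,-101,0.95],[-0.6,0.3,-0.9,-244,99,-95,0.95],[-0.6,0.3,-0.9,-269,121,-89,0.95],[-0.6,0.3,-0.9,-293.5,142.5,-83,0.95],[-0.6,0.3,-0.9,-318.5,164.5,-77,0.95],[-0.6,0.3,-0.9,-343.5,186,-71,0.95],[-0.6,0.3,-0.9,-343,186,-44.5,0.95],[-0.6,0.3,-0.9,-343,186.5,-18,0.95]]
5 [[0,0,0,0,0,0,0.95],[0,0,0,0,0,0,-1],[0,0,0,0,0,0,-1],[0,0,0,0,0,0,-1],[0,0,0,0,0,0,-1]]
```

Request:
send_rows(
  plan=[
    [-0.6,0.3,0.1,0,0,0,0.45],
    [-0.6,0.3,0.1,0,0,0,0.45],
    [-0.6,0.3,0.1,0,0,0,0.45],
    [-0.6,0.3,0.1,0,-0.5,-33.5,0.45],
    [-0.6,0.3,0.1,-0.5,-0.5,-67.5,0.45],
    [-0.6,0.3,0.1,-0.5,-1,-101,0.45],
    [-0.6,0.3,0,-31.5,10,-101,0.95],
    [-0.6,0.3,-0.2,-63,21.5,-101,0.95],
    [-0.6,0.3,-0.3,-94,32.5,-101,0.95],
    [-0.6,0.3,-0.5,-125.5,44,-101,0.95],
    [-0.6,0.3,-0.6,-157,55,-101,0.95],
    [-0.6,0.3,-0.8,-188,66.5,-101,0.95],
    [-0.6,0.3,-0.9,-219.5,77.5,-101,0.95],
    [-0.6,0.3,-0.9,-244,99,-95,0.95],
    [-0.6,0.3,-0.9,-269,121,-89,0.95],
    [-0.6,0.3,-0.9,-293.5,142.5,-83,0.95],
    [-0.6,0.3,-0.9,-318.5,164.5,-77,0.95],
    [-0.6,0.3,-0.9,-343.5,186,-71,0.95],
    [-0.6,0.3,-0.9,-343.5,186,-71,0.95],
  ],
)

```text
clock: 11.33
position: [0.6324, 0.0498, 0.2549]
tool_rot: [0.004, 0.676, 0.737, 0.005]
force: [0.3, 0.4, 0.1]
grip_width: 0.0831
grasp_force: 0.0
```

```bash
python3 - <<'E'
from h import *
o=r.observe();print(o['tool_rot'],o['position'])
plan(clear((627.1,54.3),0)[1:])
E
```

```text
[0.00363043 0.67586866 0.73699798 0.00472774] [0.63239184 0.04976401 0.25489828]
20 [[0.2,0,-0.1,1.5,-2,19.5,0.95],[0.5,0,-0.2,3.5,-3.5,38.5,0.95],[0.7,-0.1,-0.2,5,-5.5,58,0.95],[0.7,-0.1,-0.2,5,-5.5,58,0.95],[0.7,-0.1,-0.2,5,-5.5,58,-1],[0.7,-0.1,-0.2,5,-5.5,58,-1],[0.7,-0.1,-0.2,5,-5.5,58,-1],[0.7,-0.1,-0.2,5,-5.5,58,-1],[0.7,-0.1,-0.2,5,-5,30,-1],[0.7,-0.1,-0.2,5,-5,2.5,-1],[0.7,-0.1,-0.2,5,-4.5,-25,-1],[0.7,-0.1,-0.2,30,-26,-25.5,-1],[0.7,-0.1,-0.2,55,-47,-25.5,-1],[0.7,-0.1,-0.2,80,-68.5,-26,-1],[0.7,-0.1,-0.2,105.5,-90,-26,-1],[0.7,-0.1,-0.2,130.5,-111,-26.5,-1],[0.7,-0.1,-0.1,160.5,-123.5,-24.5,-1],[0.7,-0.1,0.1,190.5,-136,-23,-1],[0.7,-0.1,0.3,220.5,-148,-21.5,-1],[0.7,-0.1,0.4,250.5,-160.5,-20,-1]]
11 [[0,0,0.2,30,-12.5,1.5,-1],[0,0,0.4,59.5,-25,3,-1],[0,0,0.4,60,-25,31,-1],[0,0,0.4,60,-25,59,-1],[0,0,0.4,60,-25,87,-1],[0,0,0.4,60,-25,87,0.45],[0,0,0.4,60,-25,87,0.45],[0,0,0.4,60,-25,87,0.45],[0,0,0.4,60,-25,59,0.45],[0,0,0.4,60,-25,31,0.45],[0,0,0.4,59.5,-25,3,0.45]]
```

Request:
send_rows(
  plan=[
    [0,0,0,0,0,0,0.95],
    [0,0,0,0,0,0,0.95],
    [0,0,0,0,0,0,0.95],
    [0,0,0,0,0,0,0.95],
  ],
)

```text
clock: 11.67
position: [0.6271, 0.0552, 0.2544]
tool_rot: [0.0, 0.674, 0.739, 0.003]
force: [-0.5, -0.3, 0.0]
grip_width: 0.083
grasp_force: 0.0
```

```bash
python3 - <<'E'
from h import *
o=r.observe();print(o['tool_rot'],o['position'])
plan(clear((627.1,54.3),0)[1:])
E
```

```text
[4.85109111e-04 6.74199191e-01 7.38542195e-01 3.26205305e-03] [0.62711844 0.05523128 0.25436728]
20 [[0.1,-0.1,0,-0.5,0,19,0.95],[0.2,-0.1,0,-1,-0.5,38,0.95],[0.3,-0.2,0,-1,-0.5,57.5,0.95],[0.3,-0.2,0,-1,-0.5,57.5,0.95],[0.3,-0.2,0,-1,-0.5,57.5,-1],[0.3,-0.2,0,-1,-0.5,57.5,-1],[0.3,-0.2,0,-1,-0.5,57.5,-1],[0.3,-0.2,0,-1,-0.5,57.5,-1],[0.3,-0.2,0,-1,-0.5,29.5,-1],[0.3,-0.2,0,-1,0,2,-1],[0.3,-0.2,0,-1,0,-25.5,-1],[0.3,-0.2,0,24.5,-21,-25.5,-1],[0.3,-0.2,0,49.5,-42.5,-25.5,-1],[0.3,-0.2,0,74.5,-63.5,-25.5,-1],[0.3,-0.2,0,100,-85,-25.5,-1],[0.3,-0.2,0,125,-106,-26,-1],[0.3,-0.2,0.2,155,-118,-24,-1],[0.3,-0.2,0.3,185,-130.5,-22.5,-1],[0.3,-0.2,0.5,215,-142.5,-20.5,-1],[0.3,-0.2,0.7,245.5,-154.5,-19,-1]]
11 [[0,0,0.1,29.5,-12.5,2,-1],[0,0,0.3,59.5,-25,3.5,-1],[0,0,0.3,59.5,-25,31.5,-1],[0,0,0.3,59.5,-25,59.5,-1],[0,0,0.3,59.5,-25.5,87.5,-1],[0,0,0.3,59.5,-25.5,87.5,0.45],[0,0,0.3,59.5,-25.5,87.5,0.45],[0,0,0.3,59.5,-25.5,87.5,0.45],[0,0,0.3,59.5,-25,59.5,0.45],[0,0,0.3,59.5,-25,31.5,0.45],[0,0,0.3,59.5,-25,3.5,0.45]]
```

Request:
send_rows(
  plan=[
    [0.1,-0.1,0,-0.5,0,19,0.95],
    [0.2,-0.1,0,-1,-0.5,38,0.95],
    [0.3,-0.2,0,-1,-0.5,57.5,0.95],
    [0.3,-0.2,0,-1,-0.5,57.5,-1],
    [0.3,-0.2,0,-1,-0.5,57.5,-1],
    [0.3,-0.2,0,-1,-0.5,57.5,-1],
    [0.3,-0.2,0,-1,-0.5,57.5,-1],
    [0.3,-0.2,0,-1,-0.5,57.5,-1],
    [0.3,-0.2,0,-1,-0.5,57.5,-1],
    [0.3,-0.2,0,-1,-0.5,29.5,-1],
    [0.3,-0.2,0,-1,0,2,-1],
    [0.3,-0.2,0,-1,0,-25.5,-1],
    [0.3,-0.2,0,24.5,-21,-25.5,-1],
    [0.3,-0.2,0,49.5,-42.5,-25.5,-1],
    [0.3,-0.2,0,74.5,-63.5,-25.5,-1],
    [0.3,-0.2,0,100,-85,-25.5,-1],
    [0.3,-0.2,0,125,-106,-26,-1],
  ],
)

```text
clock: 13.08
position: [0.5099, 0.1698, 0.2801]
tool_rot: [0.0, 0.675, 0.738, 0.001]
force: [-0.3, -0.0, -0.9]
grip_width: 0.0488
grasp_force: 42.3
```

Request:
send_rows(
  plan=[
    [0,0,0.2,30,-12,2,-1],
    [0,0,0.3,60,-24.5,3.5,-1],
    [0,0,0.5,90,-36.5,5.5,-1],
    [0,0,0.7,120.5,-48.5,7,-1],
    [0,0,0.8,150,-61,9,-1],
    [0,0,1,180,-73.5,10.5,-1],
    [0,0,1,180,-73.5,38,-1],
    [0,0,1,180,-73.5,66,-1],
    [0,0,1,180,-73.5,94,-1],
    [0,0,1,180,-73.5,96,-1],
    [0,0,1,180,-73.5,96,0.45],
    [0,0,1,180,-73.5,96,0.45],
    [0,0,1,180,-73.5,96,0.45],
    [0,0,1,180,-73.5,66,0.45],
    [0,0,1,180,-73.5,33,0.45],
    [0,0,1,180,-73.5,0,0.45],
    [0,0,1,180,-73.5,0,0.45],
    [0,0,1,180,-73.5,0,0.45],
  ],
)

```text
clock: 14.58
position: [0.4227, 0.3422, 0.2827]
tool_rot: [0.001, 0.681, 0.732, 0.003]
force: [-0.3, 0.6, -0.5]
grip_width: 0.062
grasp_force: 0.0
```

```bash
python3 - <<'E'
from h import *
o=r.observe();print(o['tool_rot'],o['position'])
plan([([510,170,280],TH,.95,0),([629.8,19.8,260],TH,.95,4)])
E
```

```text
[0.0010209  0.68111332 0.73216984 0.00330556] [0.4227275  0.3422379  0.28270453]
16 [[0.1,0,-0.2,-29.5,12.5,0.5,0.95],[0.1,-0.1,-0.4,-59.5,25,1,0.95],[0.2,-0.1,-0.5,-89,37.5,1.5,0.95],[0.2,-0.1,-0.7,-118.5,49.5,2,0.95],[0.3,-0.1,-0.9,-148.5,62,2,0.95],[0.4,-0.2,-1.1,-178,74.5,2.5,0.95],[0.4,-0.2,-1.1,-204.5,92.5,6,0.95],[0.4,-0.2,-1.1,-231,111,9.5,0.95],[0.4,-0.2,-1.1,-257.5,129,12.5,0.95],[0.4,-0.2,-1.1,-284,147,16,0.95],[0.4,-0.2,-1.1,-310,165,19.5,0.95],[0.4,-0.2,-1.1,-336.5,183,23,0.95],[0.4,-0.2,-1.1,-336.5,183,23,0.95],[0.4,-0.2,-1.1,-336.5,183,23,0.95],[0.4,-0.2,-1.1,-336.5,183,23,0.95],[0.4,-0.2,-1.1,-336.5,183,23,0.95]]
```

```bash
cat >> h.py <<'E'
def report(n='top'):
    im,d,m=snap(n);P=cloud(d,m)
    for c in('amber','pale'):
        for s in segs(im,P,colour(im,c),(.015,.09),60): print(n,c,*s)
    return im,P,m
E
python3 - <<'E'
from h import *
report()
E
```

```text
top amber [298.1 177.9] 196 [629.6  19.8  38.8  38.8] [629.5  19.7  47.2  24.8   5.8]
top amber [155.4 264.7] 136 [422.2 338.3  24.6  24.6] [419.1 340.5  45.7  23.2   2.9]
top pale [419.5 255. ] 227 [ 459.1 -269.6   24.5   24.4] [ 458.9 -270.2   28.2   49.8   74.7]
top pale [450.  258.7] 235 [ 452.3 -342.2   24.7   24.8] [ 452.2 -343.2   49.6   29.1    7.5]
```

Request:
send_rows(
  plan=[
    [0.1,0,-0.2,-29.5,12.5,0.5,0.95],
    [0.1,-0.1,-0.4,-59.5,25,1,0.95],
    [0.2,-0.1,-0.5,-89,37.5,1.5,0.95],
    [0.2,-0.1,-0.7,-118.5,49.5,2,0.95],
    [0.3,-0.1,-0.9,-148.5,62,2,0.95],
    [0.4,-0.2,-1.1,-178,74.5,2.5,0.95],
    [0.4,-0.2,-1.1,-204.5,92.5,6,0.95],
    [0.4,-0.2,-1.1,-231,111,9.5,0.95],
    [0.4,-0.2,-1.1,-257.5,129,12.5,0.95],
    [0.4,-0.2,-1.1,-284,147,16,0.95],
    [0.4,-0.2,-1.1,-310,165,19.5,0.95],
    [0.4,-0.2,-1.1,-336.5,183,23,0.95],
    [0.4,-0.2,-1.1,-336.5,183,23,0.95],
    [0.4,-0.2,-1.1,-336.5,183,23,0.95],
    [0.4,-0.2,-1.1,-336.5,183,23,0.95],
    [0.4,-0.2,-1.1,-336.5,183,23,0.95],
  ],
)

```text
clock: 15.97
position: [0.6274, 0.0203, 0.2558]
tool_rot: [-0.002, 0.674, 0.739, -0.004]
force: [-0.6, 0.3, 1.1]
grip_width: 0.0832
grasp_force: 0.0
```

```bash
python3 - <<'E'
from h import *
o=r.observe();print(o['tool_rot'],o['position'])
c=(629.7,19.8);b=box(-40)
plan([([*c,197],TH,.95,0,28),([*c,197],TH,-1,5),([*c,280],TH,-1,0,30),([510,170,280],TH,-1,1)])
E
```

```text
[-0.00211358  0.67375649  0.73893778 -0.00432193] [0.6273539  0.02026008 0.25576298]
19 [[-0.2,0.1,0,0,1,19.5,0.95],[-0.4,0.1,0.1,-0.5,2,39,0.95],[-0.5,0.2,0.1,-0.5,3,58.5,0.95],[-0.5,0.2,0.1,-0.5,3,58.5,-1],[-0.5,0.2,0.1,-0.5,3,58.5,-1],[-0.5,0.2,0.1,-0.5,3,58.5,-1],[-0.5,0.2,0.1,-0.5,3,58.5,-1],[-0.5,0.2,0.1,-0.5,3,58.5,-1],[-0.5,0.2,0.1,-0.5,3,58.5,-1],[-0.5,0.2,0.1,-0.5,2.5,31,-1],[-0.5,0.2,0.1,-0.5,2.5,3.5,-1],[-0.5,0.2,0.1,-0.5,2,-24.5,-1],[-0.5,0.2,0.1,26,-15.5,-24,-1],[-0.5,0.2,0.1,53,-33,-24,-1],[-0.5,0.2,0.1,79.5,-50.5,-24,-1],[-0.5,0.2,0.1,106.5,-68,-24,-1],[-0.5,0.2,0.1,133,-85.5,-24,-1],[-0.5,0.2,0.1,160,-103.5,-23.5,-1],[-0.5,0.2,0.1,160,-103.5,-23.5,-1]]
```

```bash
cat > cmd.py <<'E'
from h import *
L=[[0,0,61,-581,-379.5,74.5],[0,0,0,1,-.5,115.5],[0,-9,0,27.5,-.5,-20],[3.5,0,23.5,10,-47.5,-3.5],[5.5,8,65.5,61.5,-135,12.5],[0,0,0,0,0,-120],[0,-.5,-89.5,161,29,145.5],[0,0,0,0,0,-4],[0,0,1,313,-178,10],[-.6,.3,-.9,-343.5,186,-71],[.3,-.2,0,125,-106,-26],[0,0,1,180,-73.5,0],[.4,-.2,-1.1,-336.5,183,23]]
def cmd():
    p=np.array([242.2,548.6,404.5]);R=Ro.from_quat([.206386,.97847,0,0])
    for v in L: p=p+R.apply(v[3:]);R=R*Ro.from_rotvec(np.radians(v[:3]))
    return p,R
E
python3 - <<'E'
from cmd import *
n=len(L)
for k in range(1,n+1):
    import cmd as c; c.L=L[:k]; p,R=c.cmd(); print(k,p.round(1),R.apply([0,0,1]).round(4))
o=r.observe();print(o['position'],Ro.from_quat(np.array(o['tool_rot'])[[1,2,3,0]]).apply([0,0,1]),o['dq'].round(4))
E
```

```text
1 [620.4 -33.2 330. ] [ 0.  0. -1.]
2 [619.8 -32.3 214.5] [ 0.  0. -1.]
3 [616.9  -4.9 234.5] [ 0.0141 -0.1558 -0.9877]
4 [568.6   1.2 236.4] [-0.0461 -0.1487 -0.9878]
5 [459.5  99.9 214. ] [ 3.0e-04  4.1e-03 -1.0e+00]
6 [459.4  99.4 334. ] [ 3.0e-04  4.1e-03 -1.0e+00]
7 [622.6  87.3 188.5] [-0.0047 -0.002  -1.    ]
8 [622.6  87.3 192.5] [-0.0047 -0.002  -1.    ]
9 [416.6 382.7 182.8] [-0.0047 -0.002  -1.    ]
10 [627.9  54.  253.5] [ 0.0053  0.0041 -1.    ]
11 [511.  168.9 279.4] [ 4.e-04  1.e-04 -1.e+00]
12 [421.6 341.6 279.3] [ 4.e-04  1.e-04 -1.e+00]
13 [628.5  19.2 256.4] [-0.0062 -0.0039 -1.    ]
[0.6273539  0.02026008 0.25576298] [-0.00894747 -0.0035392  -0.99995371] [ 0.009  -0.0104 -0.0034 -0.0025 -0.0016 -0.0014]
```

```bash
cat > mk.py <<'E'
import json
from cmd import L; json.dump(L,open('L.json','w'))
E
python3 mk.py; cat >> h.py <<'E'
def add(*v): L=json.load(open('L.json'))+[list(x[:6]) for x in v]; json.dump(L,open('L.json','w'))
def cmd():
    p=np.array([242.2,548.6,404.5]);R=Ro.from_quat([.206386,.97847,0,0])
    for v in json.load(open('L.json')): p=p+R.apply(v[3:]);R=R*Ro.from_rotvec(np.radians(v[:3]))
    return p,R
E
python3 - <<'E'
s=open('h.py').read()
i=s.rindex("def plan(");j=s.index("    poses=[]",i)
s=s[:i]+"def plan(wps,step=36,dstep=6.5,q=.5):\n    p,R=cmd(); print('cmd',p.round(1))\n"+s[j:]
open('h.py','w').write(s)
E
python3 - <<'E'
from h import *
c=(629.2,19.8)
plan([([*c,197],TH,.95,1,28),([*c,197],TH,-1,5),([*c,280],TH,-1,0,30),([510,170,280],TH,-1,1)])
E
```

```text
cmd [628.5  19.2 256.4]
20 [[-0.1,0.1,0,0,0.5,20,0.95],[-0.3,0.1,0,0.5,0.5,39.5,0.95],[-0.4,0.2,0.1,0.5,1,59.5,0.95],[-0.4,0.2,0.1,0.5,1,59.5,0.95],[-0.4,0.2,0.1,0.5,1,59.5,-1],[-0.4,0.2,0.1,0.5,1,59.5,-1],[-0.4,0.2,0.1,0.5,1,59.5,-1],[-0.4,0.2,0.1,0.5,1,59.5,-1],[-0.4,0.2,0.1,0.5,1,59.5,-1],[-0.4,0.2,0.1,0.5,1,59.5,-1],[-0.4,0.2,0.1,0.5,1,31.5,-1],[-0.4,0.2,0.1,0.5,1,4,-1],[-0.4,0.2,0.1,0.5,0.5,-23.5,-1],[-0.4,0.2,0.1,27,-17,-23.5,-1],[-0.4,0.2,0.1,54,-34.5,-23.5,-1],[-0.4,0.2,0.1,80.5,-52,-23.5,-1],[-0.4,0.2,0.1,107.5,-69.5,-23.5,-1],[-0.4,0.2,0.1,134,-87,-23.5,-1],[-0.4,0.2,0.1,161,-104.5,-23.5,-1],[-0.4,0.2,0.1,161,-104.5,-23.5,-1]]
```

Request:
send_rows(
  plan=[
    [-0.1,0.1,0,0,0.5,20,0.95],
    [-0.3,0.1,0,0.5,0.5,39.5,0.95],
    [-0.4,0.2,0.1,0.5,1,59.5,0.95],
    [-0.4,0.2,0.1,0.5,1,59.5,0.95],
    [-0.4,0.2,0.1,0.5,1,59.5,-1],
    [-0.4,0.2,0.1,0.5,1,59.5,-1],
    [-0.4,0.2,0.1,0.5,1,59.5,-1],
    [-0.4,0.2,0.1,0.5,1,59.5,-1],
    [-0.4,0.2,0.1,0.5,1,59.5,-1],
    [-0.4,0.2,0.1,0.5,1,59.5,-1],
    [-0.4,0.2,0.1,0.5,1,31.5,-1],
    [-0.4,0.2,0.1,0.5,1,4,-1],
    [-0.4,0.2,0.1,0.5,0.5,-23.5,-1],
    [-0.4,0.2,0.1,27,-17,-23.5,-1],
    [-0.4,0.2,0.1,54,-34.5,-23.5,-1],
    [-0.4,0.2,0.1,80.5,-52,-23.5,-1],
    [-0.4,0.2,0.1,107.5,-69.5,-23.5,-1],
    [-0.4,0.2,0.1,134,-87,-23.5,-1],
    [-0.4,0.2,0.1,161,-104.5,-23.5,-1],
    [-0.4,0.2,0.1,161,-104.5,-23.5,-1],
  ],
)

```text
clock: 17.63
position: [0.5058, 0.1734, 0.2804]
tool_rot: [-0.002, 0.674, 0.739, -0.001]
force: [0.3, -0.9, 1.0]
grip_width: 0.0486
grasp_force: 47.6
```

```bash
python3 - <<'E'
from h import *
add([-0.4,0.2,0.1,161,-104.5,-23.5])
b=box(-40);print(b)
plan([([*b,260],BT,-1,0),([*b,184],BT,-1,1,28),([*b,184],BT,.45,2),([*b,290],BT,.45,2)])
E
```

```text
[423.92952789 303.10742091]
cmd [509.9 170.1 280. ]
17 [[0,0,0.2,28,-14.5,4,-1],[0,0,0.4,56,-29.5,8,-1],[0,0,0.6,84,-44,12,-1],[0,0,0.8,112,-59,16,-1],[0,0,1,140,-73.5,20,-1],[0,0,1,140,-73.5,45.5,-1],[0,0,1,140,-73.5,70.5,-1],[0,0,1,140,-73.5,96,-1],[0,0,1,140,-73.5,96,-1],[0,0,1,140,-73.5,96,0.45],[0,0,1,140,-73.5,96,0.45],[0,0,1,140,-73.5,96,0.45],[0,0,1,140,-73.5,60.5,0.45],[0,0,1,140,-73.5,25.5,0.45],[0,0,1,140,-73.5,-10,0.45],[0,0,1,140,-73.5,-10,0.45],[0,0,1,140,-73.5,-10,0.45]]
```

Request:
send_rows(
  plan=[
    [0,0,0.2,28,-14.5,4,-1],
    [0,0,0.4,56,-29.5,8,-1],
    [0,0,0.6,84,-44,12,-1],
    [0,0,0.8,112,-59,16,-1],
    [0,0,1,140,-73.5,20,-1],
    [0,0,1,140,-73.5,45.5,-1],
    [0,0,1,140,-73.5,70.5,-1],
    [0,0,1,140,-73.5,96,-1],
    [0,0,1,140,-73.5,96,-1],
    [0,0,1,140,-73.5,96,0.45],
    [0,0,1,140,-73.5,96,0.45],
    [0,0,1,140,-73.5,96,0.45],
    [0,0,1,140,-73.5,60.5,0.45],
    [0,0,1,140,-73.5,25.5,0.45],
    [0,0,1,140,-73.5,-10,0.45],
    [0,0,1,140,-73.5,-10,0.45],
    [0,0,1,140,-73.5,-10,0.45],
  ],
)

```text
clock: 19.05
position: [0.4252, 0.3035, 0.2933]
tool_rot: [0.001, 0.681, 0.732, 0.003]
force: [0.9, -0.3, -0.7]
grip_width: 0.0622
grasp_force: 0.0
```

```bash
python3 - <<'E'
from h import *
add([0,0,1,140,-73.5,-10])
im,P,m=report(); report('side')
cv2.imwrite('pics/c5.png',cv2.resize(im[150:320,100:480],None,fx=2.1,fy=2.1))
plan([([440,60,290],-5,.95,0),([459,-200,290],-14.3,.95,0),([459.3,-269.9,230],-14.3,.95,4)])
E
```

```text
top amber [171.4 264.8] 200 [422.8 302.3  24.7  24.7] [422.3 302.3  45.9  26.    2.8]
top pale [419.5 255. ] 229 [ 459.2 -269.7   24.4   24.4] [ 458.7 -270.7   29.6   49.7   74.9]
top pale [450.  258.6] 237 [ 452.4 -342.3   24.7   24.8] [ 452.3 -343.    49.6   28.6    8.3]
side pale [304.2 289. ] 154 [ 459.9 -269.7   24.9   24.9] [ 459.9 -269.    30.9   47.9   73.6]
side pale [311.  311.6] 191 [ 453.  -342.8   24.8   24.9] [ 453.2 -341.9   50.1   28.8    9. ]
cmd [424.1 302.9 290. ]
20 [[0,0,1.3,-35,0,0,0.95],[0,0,2.6,-69.5,-0.5,0,0.95],[0,0,3.9,-104.5,-0.5,0,0.95],[0,0,5.2,-139,-1,0,0.95],[0,0,6.5,-174,-1,0,0.95],[0,0,7.8,-208.5,-1.5,0,0.95],[0,0,9.2,-243.5,-1.5,0,0.95],[0,0,10.3,-276,-1.5,0,0.95],[0,0,11.5,-308.5,-1.5,0,0.95],[0,0,12.6,-341,-1.5,0,0.95],[0,0,13.8,-374,-1.5,0,0.95],[0,0,15,-406.5,-1.5,0,0.95],[0,0,16.1,-439,-1.5,0,0.95],[0,0,17.3,-471.5,-1.5,0,0.95],[0,0,18.5,-504,-1.5,0,0.95],[0,0,18.5,-527.5,-3,20,0.95],[0,0,18.5,-550.5,-5,40,0.95],[0,0,18.5,-574,-6.5,60,0.95],[0,0,18.5,-574,-6.5,60,0.95],[0,0,18.5,-574,-6.5,60,0.95]]
2 [[0,0,0,0,0,0,0.95],[0,0,0,0,0,0,0.95]]
```

View pics/c5.png

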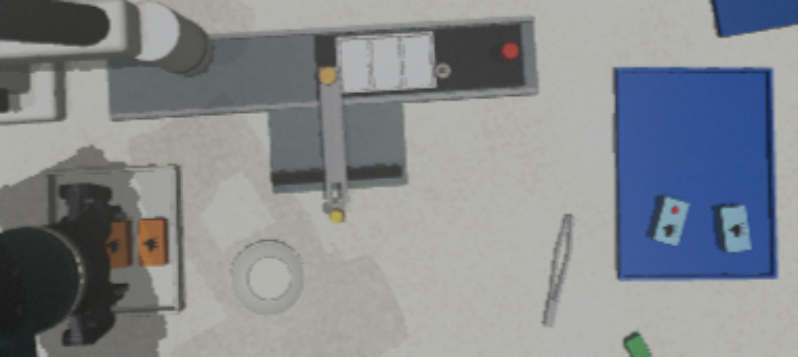

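The box holds ambers (two visible, third under the gripper), the bays are empty, and the pale blocks haven't moved.

Request:
send_rows(
  plan=[
    [0,0,1.3,-35,0,0,0.6],
    [0,0,2.6,-69.5,-0.5,0,0.6],
    [0,0,3.9,-104.5,-0.5,0,0.6],
    [0,0,5.2,-139,-1,0,0.6],
    [0,0,6.5,-174,-1,0,0.6],
    [0,0,7.8,-208.5,-1.5,0,0.6],
    [0,0,9.2,-243.5,-1.5,0,0.6],
    [0,0,10.3,-276,-1.5,0,0.6],
    [0,0,11.5,-308.5,-1.5,0,0.6],
    [0,0,12.6,-341,-1.5,0,0.6],
    [0,0,13.8,-374,-1.5,0,0.6],
    [0,0,15,-406.5,-1.5,0,0.6],
    [0,0,16.1,-439,-1.5,0,0.6],
    [0,0,17.3,-471.5,-1.5,0,0.6],
    [0,0,18.5,-504,-1.5,0,0.6],
    [0,0,18.5,-527.5,-3,20,0.6],
    [0,0,18.5,-550.5,-5,40,0.6],
    [0,0,18.5,-574,-6.5,60,0.6],
    [0,0,18.5,-574,-6.5,60,0.6],
    [0,0,18.5,-574,-6.5,60,0.6],
  ],
)

```text
clock: 20.82
position: [0.4581, -0.2701, 0.2277]
tool_rot: [-0.003, 0.791, 0.612, -0.0]
force: [0.5, 0.2, 0.1]
grip_width: 0.0684
grasp_force: 0.0
```

```bash
sed -i 's/^TH=.*/TH=5.2; O=np.array([627.4,53.8])/' h.py; python3 - <<'E'
from h import *
add([0,0,18.5,-574,-6.5,60])
report('side'); print(r.observe()['position'])
c=(459.4,-269.8)
plan([([*c,181],-14.3,.6,3,25),([*c,181],-14.3,-1,5),([*c,280],-14.3,-1,1,30)])
E
```

```text
side amber [350.3 154.7] 441 [835.  351.3  36.2  36.2] [835.7 352.6 160.1  97.4  79.1]
side pale [304.3 291. ] 94 [ 458.3 -276.2   24.9   24.8] [ 458.5 -273.8   19.4   49.1   78.5]
side pale [311.1 311.7] 200 [ 453.2 -343.    24.7   24.8] [ 453.3 -341.5   49.5   28.9    8.3]
[ 0.45836926 -0.26940842  0.22866988]
cmd [ 459.2 -270.1  229.9]
16 [[0,0,0,0,0,24.5,0.6],[0,0,0,0.5,0,49,0.6],[0,0,0,0.5,0,49,0.6],[0,0,0,0.5,0,49,0.6],[0,0,0,0.5,0,49,0.6],[0,0,0,0.5,0,49,-1],[0,0,0,0.5,0,49,-1],[0,0,0,0.5,0,49,-1],[0,0,0,0.5,0,49,-1],[0,0,0,0.5,0,49,-1],[0,0,0,0.5,0,49,-1],[0,0,0,0.5,0,24,-1],[0,0,0,0.5,0,-0.5,-1],[0,0,0,0.5,0,-25.5,-1],[0,0,0,0.5,0,-50,-1],[0,0,0,0.5,0,-50,-1]]
```

Request:
send_rows(
  plan=[
    [0,0,0.2,0,0,24.5,0.6],
    [0,0,0.5,0.5,0,49,0.6],
    [0,0,0.5,0.5,0,49,0.6],
    [0,0,0.5,0.5,0,49,0.6],
    [0,0,0.5,0.5,0,49,0.6],
    [0,0,0.5,0.5,0,49,-1],
    [0,0,0.5,0.5,0,49,-1],
    [0,0,0.5,0.5,0,49,-1],
    [0,0,0.5,0.5,0,49,-1],
    [0,0,0.5,0.5,0,49,-1],
    [0,0,0.5,0.5,0,49,-1],
    [0,0,0.5,0.5,0,24,-1],
    [0,0,0.5,0.5,0,-0.5,-1],
    [0,0,0.5,0.5,0,-25.5,-1],
    [0,0,0.5,0.5,0,-50,-1],
    [0,0,0.5,0.5,0,-50,-1],
  ],
)

```text
clock: 22.2
position: [0.4611, -0.2705, 0.2857]
tool_rot: [0.005, 0.792, 0.61, 0.001]
force: [0.6, 0.1, -0.9]
grip_width: 0.0487
grasp_force: 42.1
```

```bash
python3 - <<'E'
from h import *
add([0,0,.5,.5,0,-50]); print(r.observe()['position'])
c=B(0,0)
plan([([530,-120,280],-5,-1,0),([*c,260],TH,-1,5)])
E
```

```text
[ 0.46105928 -0.27046549  0.28565659]
cmd [ 459.3 -269.6  279.9]
16 [[0,0,-2,32.5,6,0,-1],[0,0,-3.9,65,12,0,-1],[0,0,-5.9,97.5,18,0,-1],[0,0,-7.9,130,24,0,-1],[0,0,-9.8,162.5,30,0,-1],[0,0,-11.5,195,38.5,3.5,-1],[0,0,-13.2,227,46.5,6.5,-1],[0,0,-14.9,259,55,10,-1],[0,0,-16.6,291.5,63,13.5,-1],[0,0,-18.3,323.5,71.5,16.5,-1],[0,0,-20,355.5,79.5,20,-1],[0,0,-20,355.5,79.5,20,-1],[0,0,-20,355.5,79.5,20,-1],[0,0,-20,355.5,79.5,20,-1],[0,0,-20,355.5,79.5,20,-1],[0,0,-20,355.5,79.5,20,-1]]
```

Request:
send_rows(
  plan=[
    [0,0,-2,32.5,6,0,-1],
    [0,0,-3.9,65,12,0,-1],
    [0,0,-5.9,97.5,18,0,-1],
    [0,0,-7.9,130,24,0,-1],
    [0,0,-9.8,162.5,30,0,-1],
    [0,0,-11.5,195,38.5,3.5,-1],
    [0,0,-13.2,227,46.5,6.5,-1],
    [0,0,-14.9,259,55,10,-1],
    [0,0,-16.6,291.5,63,13.5,-1],
    [0,0,-18.3,323.5,71.5,16.5,-1],
    [0,0,-20,355.5,79.5,20,-1],
    [0,0,-20,355.5,79.5,20,-1],
    [0,0,-20,355.5,79.5,20,-1],
    [0,0,-20,355.5,79.5,20,-1],
    [0,0,-20,355.5,79.5,20,-1],
    [0,0,-20,355.5,79.5,20,-1],
    [0,0,-20,355.5,79.5,20,-1],
    [0,0,-20,355.5,79.5,20,-1],
  ],
)

```text
clock: 23.7
position: [0.6271, 0.053, 0.2605]
tool_rot: [0.0, 0.675, 0.738, 0.0]
force: [0.2, -0.3, -0.5]
grip_width: 0.0487
grasp_force: 42.0
```

```bash
python3 - <<'E'
from h import *
add([0,0,-20,355.5,79.5,20]); o=r.observe();print(o['position'],o['tool_rot'],B(0,0))
im,d,m=snap('side');P=cloud(d,m)
for s in segs(im,P,colour(im,'pale'),(.06,.14),15,(270,130,370,260)):print(*s)
cv2.imwrite('pics/c6.png',cv2.resize(im[150:250,290:390],None,fx=6,fy=6,interpolation=cv2.INTER_CUBIC))
plan([([*B(0,0),197],TH,-1,5,12)])
E
```

```text
[0.62714518 0.05302341 0.26046824] [1.38175288e-04 6.75098865e-01 7.37727240e-01 1.48826123e-04] [627.4  53.8]
cmd [627.2  53.7 260.1]
11 [[0,0,0,0,0,10.5,-1],[0,0,0,0,0,21,-1],[0,0,0,0,0,31.5,-1],[0,0,0,0,0,42,-1],[0,0,0,0,0,52.5,-1],[0,0,0,0,0,63,-1],[0,0,0,0,0,63,-1],[0,0,0,0,0,63,-1],[0,0,0,0,0,63,-1],[0,0,0,0,0,63,-1],[0,0,0,0,0,63,-1]]
```

View pics/c6.png

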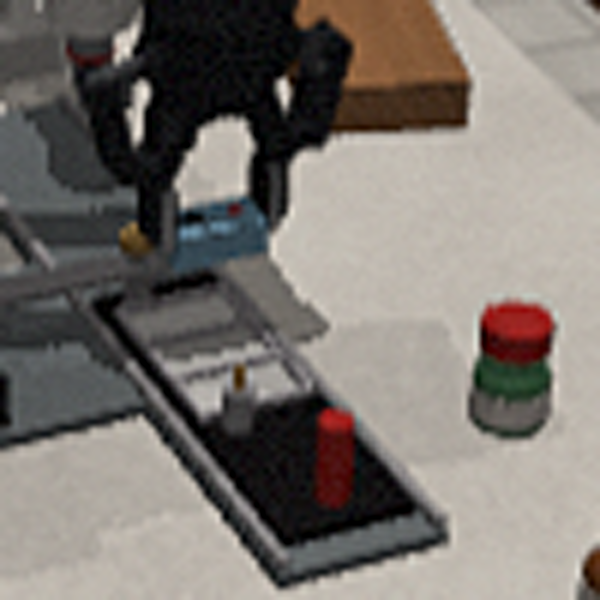

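The block is held level with the red dot (235,210) on the far side. Lowering it now.

Request:
send_rows(
  plan=[
    [0,0,0,0,0,10.5,-1],
    [0,0,0,0,0,21,-1],
    [0,0,0,0,0,31.5,-1],
    [0,0,0,0,0,42,-1],
    [0,0,0,0,0,52.5,-1],
    [0,0,0,0,0,58,-1],
    [0,0,0,0,0,61,-1],
    [0,0,0,0,0,63,-1],
    [0,0,0,0,0,64,-1],
    [0,0,0,0,0,64,-1],
    [0,0,0,0,0,64,-1],
    [0,0,0,0,0,64,-1],
  ],
)

```text
clock: 24.75
position: [0.6274, 0.054, 0.1969]
tool_rot: [0.0, 0.675, 0.738, 0.0]
force: [-2.8, -0.8, 6.5]
grip_width: 0.0488
grasp_force: 42.7
```

Request:
send_rows(
  plan=[
    [0,0,0,0,0,0,0.45],
    [0,0,0,0,0,0,0.45],
    [0,0,0,0,0,0,0.45],
    [0,0,0,0,0,-30,0.6],
    [0,0,0,0,0,-60,0.6],
    [0,0,0,60,-20,-80,0.6],
    [0,0,0,0,0,-84,0.6],
    [0,0,0,-36,-20,-84,0.6],
    [0,0,0,-72,-30,-84,0.6],
    [0,0,0,-108,-45,-84,0.6],
    [0,0,0,-144,-60,-84,0.6],
    [0,0,0,-180,-75,-84,0.6],
    [0,0,0,-216,-90,-84,0.6],
    [0,0,0,-252,-105,-84,0.6],
    [0,0,0,-270,-110,-84,0.6],
    [0,0,0,-270,-110,-84,0.6],
  ],
)

```text
clock: 26.08
position: [0.5414, -0.2291, 0.2803]
tool_rot: [0.001, 0.676, 0.737, -0.0]
force: [-0.7, -0.3, -0.2]
grip_width: 0.0684
grasp_force: 0.0
```

```bash
python3 - <<'E'
from h import *
add([0,0,0,0,0,64],[0,0,0,-270,-110,-84]); print(r.observe()['position'])
im,P,m=report(); report('side')
cv2.imwrite('pics/c7.png',cv2.resize(im[140:220,230:360],None,fx=6,fy=6,interpolation=cv2.INTER_CUBIC))
a,b=(160,200); 
k=colour(im,'pale')&(P[...,2]>.03); k[:, :230]=0;k[:,330:]=0
q=P[k]*1000; A=np.c_[q[:,:2]-q[:,:2].mean(0),np.ones(len(q))]; print(np.linalg.lstsq(A,q[:,2],rcond=None)[0], len(q))
E
```

```text
[ 0.54143337 -0.22910489  0.28029431]
top amber [171.6 264.8] 217 [422.9 301.7  24.7  24.7] [422.4 301.6  46.2  26.4   3.5]
top amber [154.2 266. ] 206 [419.3 340.7  24.6  24.7] [419.5 340.4  46.3  26.5   4.4]
top amber [136.2 268.4] 198 [412.8 380.7  24.5  24.6] [412.8 380.5  47.3  26.1   6.2]
top pale [283.1 179.5] 251 [625.   54.4  37.5  38.5] [626.4  53.9  51.9  30.7   2.3]
side amber [357.8 155.4] 178 [859.6 337.6  35.9  35.9] [867.9 342.9 155.6  50.9  65.5]
side pale [311.1 311.7] 197 [ 453.2 -343.    24.7   24.6] [ 452.9 -342.3   49.3   29.5    8.2]
[-2.35403248 -2.31341719 46.58002078] 236
```

View pics/c7.png

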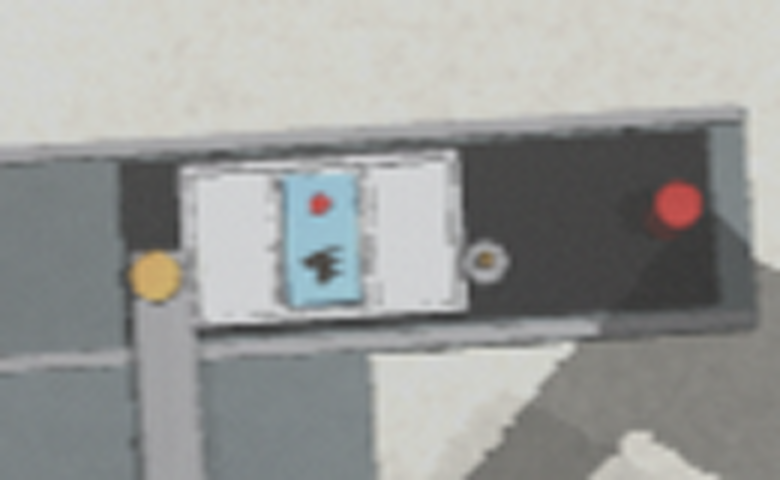

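The dot block is flat in bay1 (top at 38.5 mm), dot away from the strap, at (320,205) in the crop. Next is pale1.

```bash
python3 - <<'E'
from h import *
c=(452.6,-342.7);a=8.4
plan([([*c,240],a,.6,4),([*c,181],a,.6,3,25),([*c,181],a,-1,6)][:1])
plan([([*c,240],a,.6,3),([*c,181],a,.6,3,25),([*c,181],a,-1,6),([*c,280],a,-1,1,25)])
E
```

```text
cmd [ 541.9 -225.1  280. ]
9 [[0,0,-0.6,-22,-20,8,0.6],[0,0,-1.3,-43.5,-40,16,0.6],[0,0,-1.9,-65.5,-59.5,24,0.6],[0,0,-2.6,-87.5,-79.5,32,0.6],[0,0,-3.2,-109,-99.5,40,0.6],[0,0,-3.2,-109,-99.5,40,0.6],[0,0,-3.2,-109,-99.5,40,0.6],[0,0,-3.2,-109,-99.5,40,0.6],[0,0,-3.2,-109,-99.5,40,0.6]]
cmd [ 541.9 -225.1  280. ]
20 [[0,0,-0.6,-22,-20,8,0.6],[0,0,-1.3,-43.5,-40,16,0.6],[0,0,-1.9,-65.5,-59.5,24,0.6],[0,0,-2.6,-87.5,-79.5,32,0.6],[0,0,-3.2,-109,-99.5,40,0.6],[0,0,-3.2,-109,-99.5,40,0.6],[0,0,-3.2,-109,-99.5,40,0.6],[0,0,-3.2,-109,-99.5,40,0.6],[0,0,-3.2,-109,-99.5,59.5,0.6],[0,0,-3.2,-109,-99.5,79.5,0.6],[0,0,-3.2,-109,-99.5,99,0.6],[0,0,-3.2,-109,-99.5,99,0.6],[0,0,-3.2,-109,-99.5,99,0.6],[0,0,-3.2,-109,-99.5,99,0.6],[0,0,-3.2,-109,-99.5,99,-1],[0,0,-3.2,-109,-99.5,99,-1],[0,0,-3.2,-109,-99.5,99,-1],[0,0,-3.2,-109,-99.5,99,-1],[0,0,-3.2,-109,-99.5,99,-1],[0,0,-3.2,-109,-99.5,99,-1]]
6 [[0,0,0,0,0,0,-1],[0,0,0,0,0,-25,-1],[0,0,0,0,0,-49.5,-1],[0,0,0,0,0,-74.5,-1],[0,0,0,0,0,-99,-1],[0,0,0,0,0,-99,-1]]
```

Request:
send_rows(
  plan=[
    [0,0,-0.6,-22,-20,8,0.6],
    [0,0,-1.3,-43.5,-40,16,0.6],
    [0,0,-1.9,-65.5,-59.5,24,0.6],
    [0,0,-2.6,-87.5,-79.5,32,0.6],
    [0,0,-3.2,-109,-99.5,40,0.6],
    [0,0,-3.2,-109,-99.5,40,0.6],
    [0,0,-3.2,-109,-99.5,40,0.6],
    [0,0,-3.2,-109,-99.5,40,0.6],
    [0,0,-3.2,-109,-99.5,59.5,0.6],
    [0,0,-3.2,-109,-99.5,79.5,0.6],
    [0,0,-3.2,-109,-99.5,99,0.6],
    [0,0,-3.2,-109,-99.5,99,0.6],
    [0,0,-3.2,-109,-99.5,99,0.6],
    [0,0,-3.2,-109,-99.5,99,0.6],
    [0,0,-3.2,-109,-99.5,99,-1],
    [0,0,-3.2,-109,-99.5,99,-1],
    [0,0,-3.2,-109,-99.5,99,-1],
    [0,0,-3.2,-109,-99.5,99,-1],
    [0,0,-3.2,-109,-99.5,99,-1],
    [0,0,-3.2,-109,-99.5,99,-1],
  ],
)

```text
clock: 27.85
position: [0.4535, -0.3426, 0.1827]
tool_rot: [0.001, 0.654, 0.757, 0.0]
force: [1.9, 2.4, 7.3]
grip_width: 0.0487
grasp_force: 41.8
```

```bash
python3 - <<'E'
from h import *
add([0,0,-3.2,-109,-99.5,99]); print(r.observe()['position'])
c=(452.6,-342.7);a=8.4; b=B(0,-35)
plan([([*c,280],a,-1,0,25),([540,-150,280],7,-1,0),([*b,260],TH,-1,5)])
E
```

```text
[ 0.45346536 -0.34263589  0.18271776]
cmd [ 452.7 -342.6  180.9]
20 [[0,0,0,0,0,-25,-1],[0,0,0,0,0,-49.5,-1],[0,0,0,0,0,-74.5,-1],[0,0,0,0,0,-99,-1],[0,0,0.2,29.5,19,-99,-1],[0,0,0.4,59,38,-99,-1],[0,0,0.7,89,57,-99,-1],[0,0,0.9,118.5,76.5,-99,-1],[0,0,1.1,148,95.5,-99,-1],[0,0,1.4,178,114.5,-99,-1],[0,0,1.7,203.5,133.5,-95.5,-1],[0,0,2,229,152.5,-92.5,-1],[0,0,2.3,255,171.5,-89,-1],[0,0,2.6,280.5,190.5,-85.5,-1],[0,0,2.9,306,209.5,-82.5,-1],[0,0,3.2,332,228.5,-79,-1],[0,0,3.2,332,228.5,-79,-1],[0,0,3.2,332,228.5,-79,-1],[0,0,3.2,332,228.5,-79,-1],[0,0,3.2,332,228.5,-79,-1]]
1 [[0,0,0,0,0,0,-1]]
```

Request:
send_rows(
  plan=[
    [0,0,0,0,0,-25,-1],
    [0,0,0,0,0,-49.5,-1],
    [0,0,0,0,0,-74.5,-1],
    [0,0,0,0,0,-99,-1],
    [0,0,0.2,29.5,19,-99,-1],
    [0,0,0.4,59,38,-99,-1],
    [0,0,0.7,89,57,-99,-1],
    [0,0,0.9,118.5,76.5,-99,-1],
    [0,0,1.1,148,95.5,-99,-1],
    [0,0,1.4,178,114.5,-99,-1],
    [0,0,1.7,203.5,133.5,-95.5,-1],
    [0,0,2,229,152.5,-92.5,-1],
    [0,0,2.3,255,171.5,-89,-1],
    [0,0,2.6,280.5,190.5,-85.5,-1],
    [0,0,2.9,306,209.5,-82.5,-1],
    [0,0,3.2,332,228.5,-79,-1],
    [0,0,3.2,332,228.5,-79,-1],
    [0,0,3.2,332,228.5,-79,-1],
    [0,0,3.2,332,228.5,-79,-1],
    [0,0,3.2,332,228.5,-79,-1],
  ],
)

```text
clock: 29.52
position: [0.6301, 0.0184, 0.2606]
tool_rot: [0.0, 0.675, 0.738, -0.0]
force: [-0.1, -0.5, -0.1]
grip_width: 0.0491
grasp_force: 41.9
```

```bash
python3 - <<'E'
from h import *
add([0,0,3.2,332,228.5,-79]); b=B(0,-35);print(b,r.observe()['position'],r.observe()['grip_width'])
plan([([*b,204],TH,-1,0,12),([*b,196],TH,-1,4,3)])
E
```

```text
[630.57214031  18.94404605] [0.630097   0.01841125 0.26055405] 0.049095150954948916
cmd [630.5  19.1 260.1]
12 [[0,0,0,0,0,11,-1],[0,0,0,0,0,22.5,-1],[0,0,0,0,0,33.5,-1],[0,0,0,0,0,45,-1],[0,0,0,0,0,56,-1],[0,0,0,0,0,58.5,-1],[0,0,0,0,0,61.5,-1],[0,0,0,0,0,64,-1],[0,0,0,0,0,64,-1],[0,0,0,0,0,64,-1],[0,0,0,0,0,64,-1],[0,0,0,0,0,64,-1]]
```

Same procedure as before, with the release and a retreat to a viewing spot added.

Request:
send_rows(
  plan=[
    [0,0,0,0,0,11,-1],
    [0,0,0,0,0,22.5,-1],
    [0,0,0,0,0,33.5,-1],
    [0,0,0,0,0,45,-1],
    [0,0,0,0,0,56,-1],
    [0,0,0,0,0,58.5,-1],
    [0,0,0,0,0,61.5,-1],
    [0,0,0,0,0,64,-1],
    [0,0,0,0,0,64,-1],
    [0,0,0,0,0,64,-1],
    [0,0,0,0,0,64,-1],
  ],
)

```text
clock: 30.43
position: [0.6308, 0.0194, 0.1968]
tool_rot: [0.0, 0.675, 0.738, 0.0]
force: [-0.1, -0.6, 2.4]
grip_width: 0.0489
grasp_force: 42.3
```

```bash
python3 - <<'E'
from h import *
add([0,0,0,0,0,64]); b=B(0,-35);p,R=strap(-90,0)
plan([([*b,197],TH,.45,1),([*b,290],TH,.45,0),([p[0],p[1],320],R,0,0),([p[0],p[1],320],R,0,1)])
E
```

```text
cmd [630.5  19.1 196.1]
20 [[0,0,0,0,0,-1,0.45],[0,0,0,0,0,-1,0.45],[0,0,0,0,0,-32,0.45],[0,0,0,0,0,-63,0.45],[0,0,0,0,0,-94,0.45],[0,0,6.4,7,-11.5,-96,0],[0,0,12.8,13.5,-23,-98,0],[0,0,19.2,20.5,-35,-100.5,0],[0,0,25.7,27.5,-46.5,-102.5,0],[0,0,32.1,34.5,-58,-104.5,0],[0,0,38.5,41.5,-70,-107,0],[0,0,45,48.5,-81.5,-109,0],[0,0,51.4,55,-93,-111,0],[0,0,57.8,62,-104.5,-113.5,0],[0,0,64.2,69,-116.5,-115.5,0],[0,0,70.7,76,-128,-117.5,0],[0,0,77.1,83,-139.5,-119.5,0],[0,0,83.5,90,-151.5,-122,0],[0,0,90,96.5,-163,-124,0],[0,0,90,96.5,-163,-124,0]]
1 [[0,0,0,0,0,0,0]]
```

Request:
send_rows(
  plan=[
    [0,0,0,0,0,-1,0.45],
    [0,0,0,0,0,-1,0.45],
    [0,0,0,0,0,-1,0.45],
    [0,0,0,0,0,-32,0.45],
    [0,0,0,0,0,-63,0.45],
    [0,0,0,0,0,-94,0.45],
    [0,0,6.4,7,-11.5,-96,0],
    [0,0,12.8,13.5,-23,-98,0],
    [0,0,19.2,20.5,-35,-100.5,0],
    [0,0,25.7,27.5,-46.5,-102.5,0],
    [0,0,32.1,34.5,-58,-104.5,0],
    [0,0,38.5,41.5,-70,-107,0],
    [0,0,45,48.5,-81.5,-109,0],
    [0,0,51.4,55,-93,-111,0],
    [0,0,57.8,62,-104.5,-113.5,0],
    [0,0,64.2,69,-116.5,-115.5,0],
    [0,0,70.7,76,-128,-117.5,0],
    [0,0,77.1,83,-139.5,-119.5,0],
    [0,0,83.5,90,-151.5,-122,0],
    [0,0,90,96.5,-163,-124,0],
  ],
)

```text
clock: 32.1
position: [0.4589, 0.1011, 0.3203]
tool_rot: [-0.0, 0.999, 0.042, 0.0]
force: [-0.3, 0.2, -0.5]
grip_width: 0.0428
grasp_force: 0.0
```

```bash
python3 - <<'E'
from h import *
add([0,0,90,96.5,-163,-124])
im,P,m=report(); print(r.observe()['grip_width'],r.observe()['position'])
im2,d,m=snap('side'); P2=cloud(d,m)
for s in segs(im2,P2,colour(im2,'pale'),(.015,.09),30):print(*s)
cv2.imwrite('pics/c8.png',np.hstack([cv2.resize(im[140:240,230:360],(468,360)),cv2.resize(im2[170:250,285:365],(330,360))]))
p,R=strap(-90,0)
plan([(p,R,0,2,25),(p,R,-1,5),(*strap(-90,3),-1,0),(*strap(-90,6),-1,0),(*strap(-90,9,h=175),-1,0),(*strap(-90,9,h=175),-1,2)])
E
```

```text
top amber [136.  268.5] 225 [412.7 381.   24.7  24.6] [412.8 380.9  47.8  27.8   3.4]
top pale [298.1 178.4] 261 [628.7  19.8  37.2  38.4] [629.7  19.9  52.9  29.8   5.2]
top pale [283.  179.4] 250 [625.2  54.5  37.5  38.7] [626.1  54.   51.4  30.6   2.6]
0.04217608328528659 [0.45643756 0.10169701 0.32027604]
[327.  206.5] 148 [627.5  35.   38.6  38.7] [627.7  39.   48.9  68.9   4.6]
cmd [459.4 100.5 320. ]
19 [[0,0,0,0,0,21,0],[0,0,0,0,0,42.5,0],[0,0,0,0,0,63.5,0],[0,0,0,0,0,85,0],[0,0,0,0,0,106,0],[0,0,0,0,0,106,0],[0,0,0,0,0,106,0],[0,0,0,0,0,106,-1],[0,0,0,0,0,106,-1],[0,0,0,0,0,106,-1],[0,0,0,0,0,106,-1],[0,0,0,0,0,106,-1],[0,0,0,0,0,106,-1],[0,-3,0,9.5,0,98.5,-1],[0,-6,0,19,0,91.5,-1],[0,-9,0,29,-0.5,84,-1],[0,-9,0,29,-0.5,84,-1],[0,-9,0,29,-0.5,84,-1],[0,-9,0,29,-0.5,84,-1]]
```

View pics/c8.png

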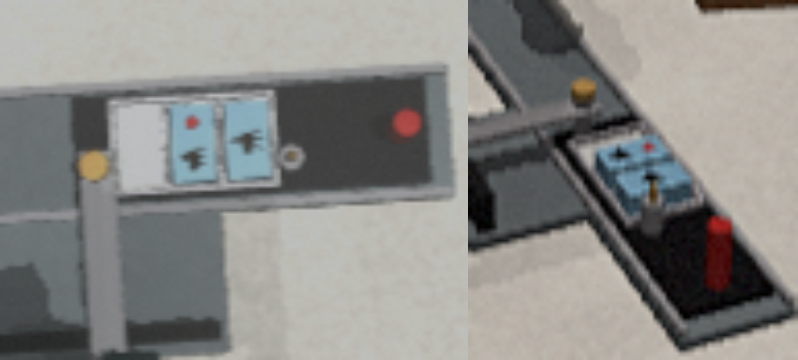

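Both blocks sit flat in bays 1 and 0. Now I grab the strap grip and raise it.

Request:
send_rows(
  plan=[
    [0,0,0,0,0,21,0],
    [0,0,0,0,0,42.5,0],
    [0,0,0,0,0,63.5,0],
    [0,0,0,0,0,85,0],
    [0,0,0,0,0,106,0],
    [0,0,0,0,0,106,0],
    [0,0,0,0,0,106,0],
    [0,0,0,0,0,106,-1],
    [0,0,0,0,0,106,-1],
    [0,0,0,0,0,106,-1],
    [0,0,0,0,0,106,-1],
    [0,0,0,0,0,106,-1],
    [0,0,0,0,0,106,-1],
    [0,-3,0,9.5,0,98.5,-1],
    [0,-6,0,19,0,91.5,-1],
    [0,-9,0,29,-0.5,84,-1],
    [0,-9,0,29,-0.5,84,-1],
    [0,-9,0,29,-0.5,84,-1],
    [0,-9,0,29,-0.5,84,-1],
  ],
  force=60,
)

```text
clock: 33.78
position: [0.4882, 0.1039, 0.2359]
tool_rot: [0.003, 0.996, 0.045, -0.077]
force: [3.5, 0.9, 0.4]
grip_width: 0.0121
grasp_force: 58.5
```

```bash
python3 - <<'E'
from h import *
add([0,-9,0,29,-.5,84])
plan([(*strap(-90+a,9,h=175),-1,0) for a in range(6,91,6)]+[(*strap(0,9,h=175),-1,4)])
E
```

```text
cmd [488.3 103.6 236. ]
20 [[-1,0,-6,1,12.5,0,-1],[-1.9,0,-11.9,3,25,-0.5,-1],[-2.8,0,-17.8,6,37,-1,-1],[-3.8,0,-23.7,10.5,48.5,-1.5,-1],[-4.7,0,-29.7,16,59.5,-2.5,-1],[-5.6,0,-35.6,22.5,70,-3.5,-1],[-6.6,0,-41.5,30.5,79.5,-5,-1],[-7.5,0,-47.5,39,88.5,-6,-1],[-8.5,0,-53.4,48.5,96.5,-7.5,-1],[-9.4,0,-59.3,59,103,-9.5,-1],[-10.3,0,-65.2,70,108.5,-11,-1],[-11.3,0,-71.2,81.5,113,-13,-1],[-12.2,0,-77.1,93,116.5,-14.5,-1],[-13.1,0,-83,105.5,118.5,-16.5,-1],[-14.1,0,-88.9,117.5,119,-18.5,-1],[-14.1,0,-88.9,117.5,119,-18.5,-1],[-14.1,0,-88.9,117.5,119,-18.5,-1],[-14.1,0,-88.9,117.5,119,-18.5,-1],[-14.1,0,-88.9,117.5,119,-18.5,-1],[-14.1,0,-88.9,117.5,119,-18.5,-1]]
```

Request:
send_rows(
  plan=[
    [-1,0,-6,1,12.5,0,-1],
    [-1.9,0,-11.9,3,25,-0.5,-1],
    [-2.8,0,-17.8,6,37,-1,-1],
    [-3.8,0,-23.7,10.5,48.5,-1.5,-1],
    [-4.7,0,-29.7,16,59.5,-2.5,-1],
    [-5.6,0,-35.6,22.5,70,-3.5,-1],
    [-6.6,0,-41.5,30.5,79.5,-5,-1],
    [-7.5,0,-47.5,39,88.5,-6,-1],
    [-8.5,0,-53.4,48.5,96.5,-7.5,-1],
    [-9.4,0,-59.3,59,103,-9.5,-1],
    [-10.3,0,-65.2,70,108.5,-11,-1],
    [-11.3,0,-71.2,81.5,113,-13,-1],
    [-12.2,0,-77.1,93,116.5,-14.5,-1],
    [-13.1,0,-83,105.5,118.5,-16.5,-1],
    [-14.1,0,-88.9,117.5,119,-18.5,-1],
    [-14.1,0,-88.9,117.5,119,-18.5,-1],
    [-14.1,0,-88.9,117.5,119,-18.5,-1],
    [-14.1,0,-88.9,117.5,119,-18.5,-1],
    [-14.1,0,-88.9,117.5,119,-18.5,-1],
  ],
)

```text
clock: 35.37
position: [0.6164, -0.0038, 0.2358]
tool_rot: [0.058, 0.673, 0.735, -0.053]
force: [0.2, 0.0, 0.8]
grip_width: 0.0122
grasp_force: 58.7
```

```bash
python3 - <<'E'
from h import *
add([-14.1,0,-88.9,117.5,119,-18.5]); print(r.observe()['position'],strap(0,9,h=175)[0])
im,d,m=snap('side');P=cloud(d,m)
for s in segs(im,P,colour(im,'yellow'),(.04,.12),5,(290,150,390,250)):print(*s)
cv2.imwrite('pics/c9.png',cv2.resize(im[165:245,290:370],None,fx=7,fy=7,interpolation=cv2.INTER_CUBIC))
plan([(*strap(0,a),-1,0) for a in(7,5,4,3,2,1,0)]+[(*strap(0,0),-1,4)])
E
```

```text
[ 0.61641231 -0.0038439   0.23584795] [617.60983161  -4.12755799 235.99776043]
[332.5 205.8] 21 [618.  -33.8  84.9  85. ] [618.4 -33.1  10.6   3.6  70. ]
cmd [617.5  -4.2 235.9]
12 [[0,2,0,-6,0,6,-1],[0,4,0,-11.5,0,11.5,-1],[0,5,0,-14.5,0,14.5,-1],[0,6,0,-17.5,0,17.5,-1],[0,7,0,-20,0,20.5,-1],[0,8,0,-22.5,0,23,-1],[0,9,0,-25.5,0,26,-1],[0,9,0,-25.5,0,26,-1],[0,9,0,-25.5,0,26,-1],[0,9,0,-25.5,0,26,-1],[0,9,0,-25.5,0,26,-1],[0,9,0,-25.5,0,26,-1]]
```

View pics/c9.png

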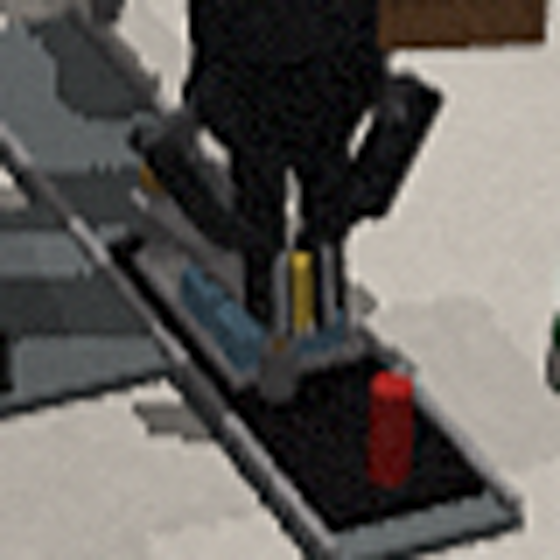

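Request:
send_rows(
  plan=[
    [0,2,0,-6,0,6,-1],
    [0,4,0,-11.5,0,11.5,-1],
    [0,5,0,-14.5,0,14.5,-1],
    [0,6,0,-17.5,0,17.5,-1],
    [0,7,0,-20,0,20.5,-1],
    [0,8,0,-22.5,0,23,-1],
    [0,9,0,-25.5,0,25,-1],
    [0,9,0,-25.5,0,25,-1],
    [0,9,0,-25.5,0,25,-1],
    [0,9,0,-25.5,0,25,-1],
  ],
)

```text
clock: 36.25
position: [0.6201, -0.0329, 0.2155]
tool_rot: [0.0, 0.675, 0.738, 0.0]
force: [0.1, 0.9, 3.2]
grip_width: 0.0121
grasp_force: 58.8
```

```bash
python3 - <<'E'
from h import *
add([0,9,0,-25.5,0,25]); p,R=cmd(); h=B(0,-135);print(h)
plan([(p,R,-.2,2),(p+[0,0,100],R,-.2,0,28),([500,-150,300],TH,0.2,4)])
E
```

```text
[639.63539833 -80.64439381]
cmd [620.1 -33.2 215.2]
16 [[0,0,0,0,0,0,-0.2],[0,0,0,0,0,0,-0.2],[0,0,0,0,0,0,-0.2],[0,0,0,0,0,-25,-0.2],[0,0,0,0,0,-50,-0.2],[0,0,0,0,0,-75,-0.2],[0,0,0,0,0,-100,-0.2],[0,0,0,-21,-26,-97,0.2],[0,0,0,-42,-52,-94,0.2],[0,0,0,-63.5,-78,-91,0.2],[0,0,0,-84.5,-104,-88,0.2],[0,0,0,-105.5,-130,-85,0.2],[0,0,0,-105.5,-130,-85,0.2],[0,0,0,-105.5,-130,-85,0.2],[0,0,0,-105.5,-130,-85,0.2],[0,0,0,-105.5,-130,-85,0.2]]
```

Request:
send_rows(
  plan=[
    [0,0,0,0,0,0,-0.2],
    [0,0,0,0,0,0,-0.2],
    [0,0,0,0,0,0,-0.2],
    [0,0,0,0,0,-25,-0.2],
    [0,0,0,0,0,-50,-0.2],
    [0,0,0,0,0,-75,-0.2],
    [0,0,0,0,0,-100,-0.2],
    [0,0,0,-21,-26,-97,0.2],
    [0,0,0,-42,-52,-94,0.2],
    [0,0,0,-63.5,-78,-91,0.2],
    [0,0,0,-84.5,-104,-88,0.2],
    [0,0,0,-105.5,-130,-85,0.2],
    [0,0,0,-105.5,-130,-85,0.2],
    [0,0,0,-105.5,-130,-85,0.2],
    [0,0,0,-105.5,-130,-85,0.2],
  ],
)

```text
clock: 37.5
position: [0.5005, -0.1497, 0.3005]
tool_rot: [0.0, 0.675, 0.738, 0.0]
force: [0.5, 0.7, -0.9]
grip_width: 0.0516
grasp_force: 0.0
```

```bash
python3 - <<'E'
from h import *
add([0,0,0,-105.5,-130,-85])
im,P,m=report()
b=(230,150,365,220)
for c,z in(('red',(.02,.09)),('yellow',(.04,.1))):
    for s in segs(im,P,colour(im,c),z,3,b):print(c,*s)
im2,d2,m2=snap('side');P2=cloud(d2,m2)
for c,z in(('red',(.02,.09)),('yellow',(.04,.1))):
    for s in segs(im2,P2,colour(im2,c),z,2,(285,160,365,250)):print('side',c,*s)
# strap height profile along board
t=np.radians(TH)
for y in(30,0,-30,-62,-75):
    w=B(-15,y); k=np.hypot(P[...,0]*1000-w[0],P[...,1]*1000-w[1])<8; print(y,np.median(P[k][:,2])*1000)
cv2.imwrite('pics/c10.png',np.hstack([cv2.resize(im[150:220,225:365],(480,240)),cv2.resize(im2[165:245,285:365],(300,240))]))
# objective tip/axis fits, from tube and barrel points in both views: circle fit with known radius
from scipy.optimize import least_squares
for n,PP in(('side',P2),('top',P)):
  for lo,hi,rad in((96,119,13),(126,200,26)):
    X=PP*1000; dd=X[...,:2]-O; bx=dd[...,0]*np.cos(t)+dd[...,1]*np.sin(t); by=-dd[...,0]*np.sin(t)+dd[...,1]*np.cos(t)
    k=(X[...,2]>lo)&(X[...,2]<hi)&(by>140)&(by<240)&(abs(bx)<60)
    if k.sum()>10:
        s=least_squares(lambda v:np.hypot(bx[k]-v[0],by[k]-v[1])-rad,[10,190],loss='soft_l1');print(n,lo,k.sum(),s.x.round(1),np.median(abs(s.fun)).round(2))
E
```

```text
top amber [171.5 264.5] 211 [423.5 302.1  24.7  24.7] [422.4 302.2  45.6  26.5   1.8]
top amber [154.2 265.9] 209 [419.4 340.7  24.9  24.9] [419.4 340.7  46.9  26.4   5.6]
top amber [136.2 268.6] 204 [412.5 380.4  24.8  24.8] [412.5 380.6  47.6  26.4   4.6]
top pale [297.9 173.3] 146 [640.4  20.7  37.4  38.6] [639.6  20.5  31.9  28.    1.8]
top pale [283.  174.6] 142 [636.2  54.9  37.3  38.5] [637.6  55.3  28.4  28.7   1.7]
red [342.8 173.8] 44 [639.3 -80.4  63.4  63.6] [639.1 -80.   15.5  14.   86.2]
red [282.5 173.5] 4 [638.4  56.   40.2  40.4] [638.5  55.9   2.5   2.3   3.2]
yellow [322.5 182.2] 30 [617.7 -34.6  73.3  73.3] [617.1 -34.7  11.2  11.3   2.3]
yellow [255.5 185.6] 51 [606.7 114.4  60.3  60.8] [606.7 115.4  16.1  17.7   5.8]
side red [345.3 225.3] 80 [638.5 -84.8  47.   47.7] [638.  -81.8  14.   18.5  28.9]
side yellow [332.  210.1] 14 [618.4 -30.2  68.   71.3] [617.2 -23.6   8.3  33.5   1.2]
side yellow [332. 218.] 3 [616.2 -38.   46.1  46. ] [ 6.162e+02 -3.800e+01  6.300e+00  2.000e-01  3.000e+00]
30 45.06871870599126
0 45.23473736847946
-30 45.447738125626415
-62 42.65401533410644
-75 45.03017446586683
top 126 267 [ 12.5 192.2] 0.24
```

View pics/c10.png

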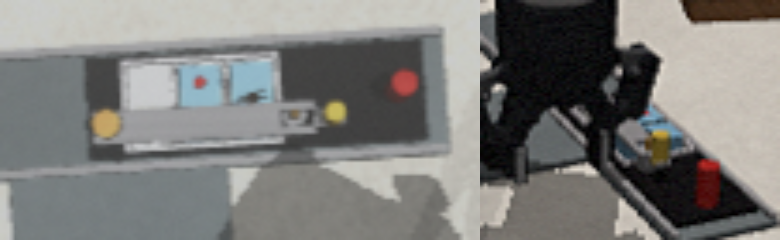

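Strap lies level (45 mm top) with the stud showing through its slot at about (295,117). I'll refine the objective axis, then grasp the handle.

```bash
python3 - <<'E'
from h import *
from scipy.optimize import least_squares
t=np.radians(TH)
for n in('side','top'):
  PP=np.load(n+'0.npz')['P']
  for lo,hi,rad in((92,119,13),(126,200,26)):
    X=PP*1000; dd=X[...,:2]-O; bx=dd[...,0]*np.cos(t)+dd[...,1]*np.sin(t); by=-dd[...,0]*np.sin(t)+dd[...,1]*np.cos(t)
    k=(X[...,2]>lo)&(X[...,2]<hi)&(by>140)&(by<240)&(abs(bx)<60)
    if k.sum()>10:
        s=least_squares(lambda v:np.hypot(bx[k]-v[0],by[k]-v[1])-rad,[10,190],loss='soft_l1');print(n,lo,k.sum(),s.x.round(1),np.median(abs(s.fun)).round(2))
h=B(0,-135)
plan([([*h,290],TH,.0,1),([*h,205],TH,0,2,25),([*h,205],TH,-1,5)])
E
```

```text
side 92 53 [ 14.  194.4] 1.26
side 126 332 [ 14.4 194.5] 1.23
top 126 263 [ 12.5 192.2] 0.28
cmd [ 500.1 -149.9  300.2]
18 [[0,0,0,11.5,29,2,0.0],[0,0,0,22.5,58,4,0.0],[0,0,0,34,87,6,0.0],[0,0,0,45,116,8,0.0],[0,0,0,56.5,145,10.5,0.0],[0,0,0,56.5,145,10.5,0.0],[0,0,0,56.5,145,31.5,0],[0,0,0,56.5,145,53,0],[0,0,0,56.5,145,74,0],[0,0,0,56.5,145,95.5,0],[0,0,0,56.5,145,95.5,0],[0,0,0,56.5,145,95.5,0],[0,0,0,56.5,145,95.5,-1],[0,0,0,56.5,145,95.5,-1],[0,0,0,56.5,145,95.5,-1],[0,0,0,56.5,145,95.5,-1],[0,0,0,56.5,145,95.5,-1],[0,0,0,56.5,145,95.5,-1]]
```

Request:
send_rows(
  plan=[
    [0,0,0,11.5,29,2,0.0],
    [0,0,0,22.5,58,4,0.0],
    [0,0,0,34,87,6,0.0],
    [0,0,0,45,116,8,0.0],
    [0,0,0,56.5,145,10.5,0.0],
    [0,0,0,56.5,145,10.5,0.0],
    [0,0,0,56.5,145,31.5,0],
    [0,0,0,56.5,145,53,0],
    [0,0,0,56.5,145,74,0],
    [0,0,0,56.5,145,95.5,0],
    [0,0,0,56.5,145,95.5,0],
    [0,0,0,56.5,145,95.5,0],
    [0,0,0,56.5,145,95.5,-1],
    [0,0,0,56.5,145,95.5,-1],
    [0,0,0,56.5,145,95.5,-1],
    [0,0,0,56.5,145,95.5,-1],
    [0,0,0,56.5,145,95.5,-1],
    [0,0,0,56.5,145,95.5,-1],
  ],
)

```text
clock: 39.1
position: [0.641, -0.0803, 0.2068]
tool_rot: [0.002, 0.675, 0.738, 0.002]
force: [3.6, 3.6, 5.7]
grip_width: 0.0164
grasp_force: 59.0
```

```bash
python3 - <<'E'
from h import *
add([0,0,0,56.5,145,95.5]); p,R=cmd();print(r.observe()['position'],p)
d=B(0,1)-B(0,0)
q=p.copy();q[:2]+=d*176
plan([(q,R,-1,5,14)])
E
```

```text
[ 0.64103892 -0.08029519  0.20675391] [639.46007749 -80.62112138 204.75339858]
cmd [639.5 -80.6 204.8]
18 [[0,0,0,13.5,0,0,-1],[0,0,0,27,0,0,-1],[0,0,0,40.5,0,0,-1],[0,0,0,54,0,0,-1],[0,0,0,67.5,0,0,-1],[0,0,0,81,0,0,-1],[0,0,0,95,0,0,-1],[0,0,0,108.5,0,0,-1],[0,0,0,122,0,0,-1],[0,0,0,135.5,0,0,-1],[0,0,0,149,0,0,-1],[0,0,0,162.5,0,0,-1],[0,0,0,176,0,0,-1],[0,0,0,176,0,0,-1],[0,0,0,176,0,0,-1],[0,0,0,176,0,0,-1],[0,0,0,176,0,0,-1],[0,0,0,176,0,0,-1]]
```

Request:
send_rows(
  plan=[
    [0,0,0,13.5,0,0,-1],
    [0,0,0,27,0,0,-1],
    [0,0,0,40.5,0,0,-1],
    [0,0,0,54,0,0,-1],
    [0,0,0,67.5,0,0,-1],
    [0,0,0,81,0,0,-1],
    [0,0,0,95,0,0,-1],
    [0,0,0,108.5,0,0,-1],
    [0,0,0,122,0,0,-1],
    [0,0,0,135.5,0,0,-1],
    [0,0,0,149,0,0,-1],
    [0,0,0,162.5,0,0,-1],
    [0,0,0,176,0,0,-1],
    [0,0,0,176,0,0,-1],
    [0,0,0,176,0,0,-1],
    [0,0,0,176,0,0,-1],
    [0,0,0,176,0,0,-1],
  ],
)

```text
clock: 40.52
position: [0.625, 0.0952, 0.2068]
tool_rot: [0.002, 0.674, 0.738, 0.002]
force: [2.1, 3.6, 7.0]
grip_width: 0.0164
grasp_force: 59.3
```

```bash
python3 - <<'E'
from h import *
add([0,0,0,176,0,0])
im,d,m=snap('side');P=cloud(d,m)
for s in segs(im,P,colour(im,'red'),(.02,.12),2,(270,110,370,250)):print(*s)
cv2.imwrite('pics/c11.png',cv2.resize(im[135:215,275:355],None,fx=7.4,fy=7.4,interpolation=cv2.INTER_CUBIC))
def proj(w,z): X=np.array(m['R'])@(np.array([*w,z])/1000)+np.array(m['t']); return (X[:2]/X[2]*np.array([m['fx'],m['fy']])+[m['cx'],m['cy']]).round(1)
for b in((12.5,192.2),(14,194.4)): print('tip',proj(B(*b),66),'dot under',proj(B(*b),38.3))
print('dot pred',proj(B(12,.4+176),38.3), 'per mm', proj(B(12,186),38.3)-proj(B(12,176),38.3))
print(r.observe()['position'])
E
```

```text
[320.4 190.1] 9 [626.4  93.2  63.7  64.4] [624.9  93.3  14.2   9.2  38. ]
[320. 201.] 8 [623.8  88.5  27.2  26.6] [623.5  88.6   2.4   7.8  29.6]
tip [304.5 167.9] dot under [304.5 175.1]
tip [304.7 167.5] dot under [304.7 174.7]
dot pred [306.2 177.1] per mm [-1.1 -1.3]
[0.62495526 0.09514923 0.20674947]
```

View pics/c11.png

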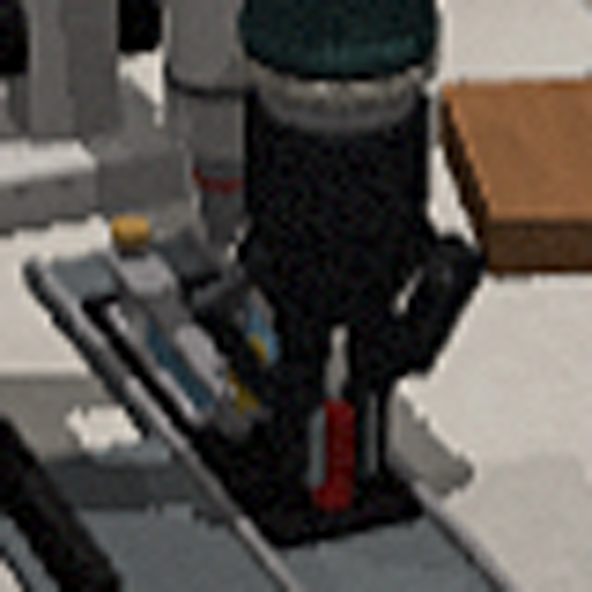

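```bash
python3 - <<'E'
from h import *
from scipy.optimize import least_squares
t=np.radians(TH)
for n in('side','top'):
  PP=np.load(n+'0.npz')['P']
  for lo,hi,rad in((80,90,13),(92,119,13),(126,145,26),(145,165,26),(165,200,26)):
    X=PP*1000; dd=X[...,:2]-O; bx=dd[...,0]*np.cos(t)+dd[...,1]*np.sin(t); by=-dd[...,0]*np.sin(t)+dd[...,1]*np.cos(t)
    k=(X[...,2]>lo)&(X[...,2]<hi)&(by>140)&(by<200)&(abs(bx-13)<rad*.75)
    if k.sum()>6:
        f=lambda v:np.hypot(bx[k]-v[0],by[k]-v[1])-(v[2] if len(v)>2 else rad)
        a=least_squares(f,[12,190],loss='cauchy',f_scale=.5);b=least_squares(f,[12,190,rad],loss='cauchy',f_scale=.5)
        print(n,lo,k.sum(),a.x.round(1),np.median(abs(a.fun)).round(2),b.x.round(1),'front',np.percentile(by[k&(abs(bx-13)<rad*.3)],[10,50,90]).round(1))
E
```

```text
side 80 12 [ 12.2 195.4] 1.41 [ 12.6 191.1   9. ] front [181.8 182.4 184. ]
side 92 38 [ 14.7 195.4] 1.22 [ 12.3 187.    6.9] front [178.9 181.2 184.4]
side 126 58 [ 15.1 194.2] 1.27 [ 15.1 193.9  25.7] front [167.4 169.4 172.6]
side 145 63 [ 16.8 194.5] 1.67 [ 16.7 192.9  24.6] front [167.  169.9 172.7]
side 165 117 [ 13.9 194.3] 1.48 [ 12.7 187.6  20.5] front [166.7 168.8 172. ]
top 126 39 [ 12.5 192.2] 0.27 [ 12.4 190.6  24.5] front [166.  166.3 167.2]
top 145 46 [ 12.4 191.9] 0.32 [ 12.4 191.4  25.6] front [165.6 166.6 167.2]
top 165 85 [ 12.3 192.4] 0.19 [ 12.3 191.8  25.5] front [166.2 166.6 167.1]
```

Request:
send_rows(
  plan=[
    [0,0,0,6,0,0,-1],
    [0,0,0,12,0,0,-1],
    [0,0,0,16,0,0,-1],
    [0,0,0,16,0,0,-1],
    [0,0,0,16,0,0,-1],
    [0,0,0,16,0,0,-1],
    [0,0,0,16,0,0,-1],
    [0,0,0,16,0,0,-0.1],
    [0,0,0,16,0,0,-0.1],
    [0,0,0,16,0,0,-0.1],
    [0,0,0,16,0,-30,-0.1],
    [0,0,0,16,0,-60,-0.1],
    [0,0,0,16,0,-85,-0.1],
    [0,0,0,-10,-25,-88,-0.1],
    [0,0,0,-40,-50,-90,-0.1],
    [0,0,0,-70,-75,-90,-0.1],
    [0,0,0,-100,-100,-90,-0.1],
    [0,0,0,-130,-125,-90,-0.1],
    [0,0,0,-160,-150,-90,-0.1],
    [0,0,0,-160,-150,-90,-0.1],
  ],
)

```text
clock: 42.23
position: [0.4843, -0.0816, 0.2943]
tool_rot: [-0.001, 0.676, 0.737, -0.002]
force: [-0.9, 0.7, 0.3]
grip_width: 0.0385
grasp_force: 0.0
```

```bash
python3 - <<'E'
from h import *
add([0,0,0,-160,-150,-90])
im,P,m=report()
for c in('red','yellow'):
    for s in segs(im,P,colour(im,c),(.02,.1),5,(130,140,365,220)):print(c,*s)
S=[snap('side') for _ in range(4)]; im2=np.mean([s[0] for s in S],0).astype(np.uint8); m2=S[0][2]; P2=cloud(S[0][1],m2)
for s in segs(im2,P2,colour(im2,'red'),(.02,.12),2,(270,110,370,250)):print('side',*s)
cv2.imwrite('pics/c12.png',cv2.resize(im2[145:205,280:340],None,fx=10,fy=10,interpolation=cv2.INTER_CUBIC))
E
```

```text
top amber [171.6 264.8] 217 [422.8 301.8  24.6  24.5] [422.5 301.9  46.2  25.8   3.5]
top amber [154.2 266. ] 209 [419.3 340.6  24.9  24.9] [419.4 340.8  46.7  26.6   5.4]
top amber [136.2 268.5] 210 [412.6 380.4  24.7  24.7] [412.6 380.6  47.4  27.6   7.4]
top pale [214.  178.2] 146 [622.6 211.8  37.7  38.5] [621.1 213.2  31.5  29.6  90. ]
top pale [201.  181.2] 81 [614.9 240.6  38.7  38.7] [617.  245.5  26.   29.1   9.6]
red [257.4 178.9] 45 [621.5 110.5  62.3  63.6] [624.1 113.2  22.7  14.2  46.6]
yellow [235.4 187.4] 33 [600.1 157.   72.2  73.9] [601.2 161.4  23.   12.6  75. ]
yellow [168.7 190.8] 51 [589.  305.   60.6  60.7] [589.4 306.2  15.7  19.    5.8]
side [317.5 193.2] 56 [621.3 106.1  46.   46.8] [622.  107.9  15.1  14.3  22.8]
```

View pics/c12.png

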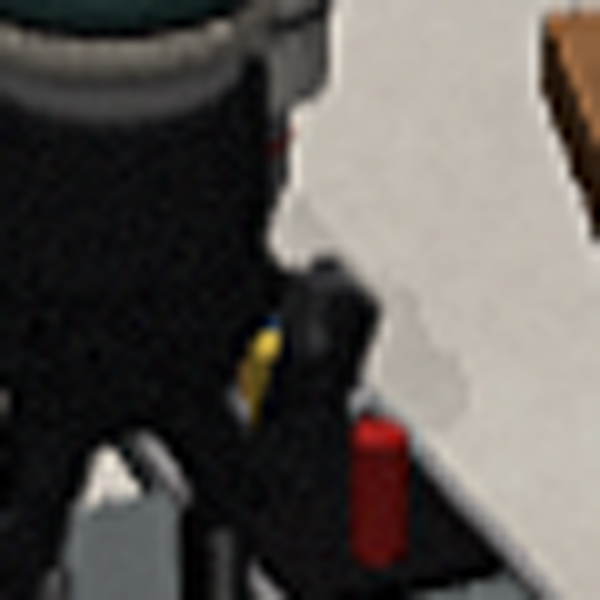

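The hand blocks the side view; I'm moving it over to the box side to check.

```bash
python3 - <<'E'
from h import *
plan([([440,100,300],TH,0,0),([330,400,320],40,0,3)])
E
```

```text
cmd [488.6 -78.2 294.7]
18 [[0,0,0,30.5,-5.5,-1,0],[0,0,0,60.5,-11,-2,0],[0,0,0,91,-16,-2.5,0],[0,0,0,121,-21.5,-3.5,0],[0,0,0,151.5,-27,-4.5,0],[0,0,0,182,-32.5,-5.5,0],[0,0,-3.9,216,-41.5,-7.5,0],[0,0,-7.8,250.5,-50.5,-10,0],[0,0,-11.6,284.5,-60,-12,0],[0,0,-15.5,319,-69,-14.5,0],[0,0,-19.4,353.5,-78,-16.5,0],[0,0,-23.2,387.5,-87.5,-19,0],[0,0,-27.1,422,-96.5,-21,0],[0,0,-31,456,-105.5,-23,0],[0,0,-34.8,490.5,-115,-25.5,0],[0,0,-34.8,490.5,-115,-25.5,0],[0,0,-34.8,490.5,-115,-25.5,0],[0,0,-34.8,490.5,-115,-25.5,0]]
```

Request:
send_rows(
  plan=[
    [0,0,0,30.5,-5.5,-1,0],
    [0,0,0,60.5,-11,-2,0],
    [0,0,0,91,-16,-2.5,0],
    [0,0,0,121,-21.5,-3.5,0],
    [0,0,0,151.5,-27,-4.5,0],
    [0,0,0,182,-32.5,-5.5,0],
    [0,0,-3.9,216,-41.5,-7.5,0],
    [0,0,-7.8,250.5,-50.5,-10,0],
    [0,0,-11.6,284.5,-60,-12,0],
    [0,0,-15.5,319,-69,-14.5,0],
    [0,0,-19.4,353.5,-78,-16.5,0],
    [0,0,-23.2,387.5,-87.5,-19,0],
    [0,0,-27.1,422,-96.5,-21,0],
    [0,0,-31,456,-105.5,-23,0],
    [0,0,-34.8,490.5,-115,-25.5,0],
    [0,0,-34.8,490.5,-115,-25.5,0],
    [0,0,-34.8,490.5,-115,-25.5,0],
  ],
)

```text
clock: 43.9
position: [0.3286, 0.403, 0.3202]
tool_rot: [0.0, 0.42, 0.907, 0.0]
force: [0.6, -1.5, -0.3]
grip_width: 0.0431
grasp_force: 0.0
```

```bash
python3 - <<'E'
from h import *
add([0,0,-34.8,490.5,-115,-25.5])
S=[snap('side') for _ in range(6)]; im=np.mean([s[0] for s in S],0).astype(np.uint8); m=S[0][2]; P=cloud(np.mean([s[1] for s in S],0),m)
np.savez('s2.npz',im=im,P=P)
for s in segs(im,P,colour(im,'red'),(.02,.12),1,(270,110,370,250)):print('side',*s)
cv2.imwrite('pics/c13.png',cv2.resize(im[135:195,280:340],None,fx=10,fy=10,interpolation=cv2.INTER_CUBIC))
def proj(w,z): X=np.array(m['R'])@(np.array([*w,z])/1000)+np.array(m['t']); return (X[:2]/X[2]*np.array([m['fx'],m['fy']])+[m['cx'],m['cy']]).round(1)
print(proj(B(12.5,192.3),66),proj(B(12.5,192.3),38.3))
E
```

```text
side [317.7 188.1] 15 [622.6 108.8  63.1  63.4] [622.4 109.3  11.8  15.6  61.5]
side [317.3 195.3] 31 [620.5 105.1  39.   40.2] [620.9 104.7   3.4   9.8  68.5]
[304.5 167.8] [304.5 175. ]
```

View pics/c13.png

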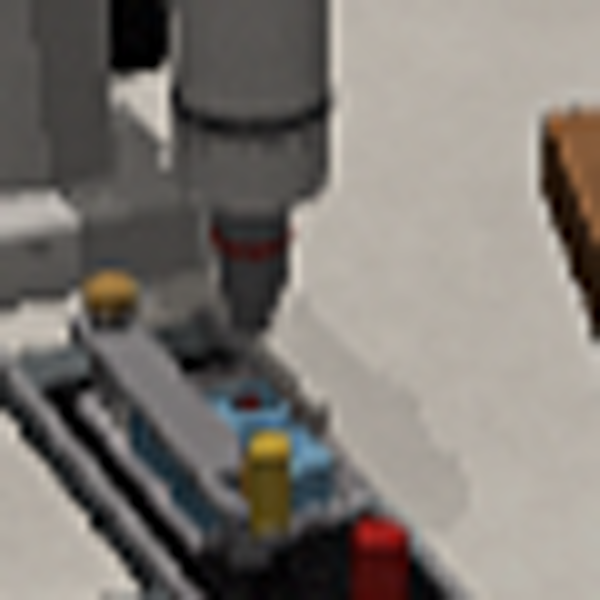

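```bash
python3 - <<'E'
from h import *
f=np.load('s2.npz');im=f['im'].astype(float);m=cams.camera_model('side')
def proj(w,z): X=np.array(m['R'])@(np.array([*w,z])/1000)+np.array(m['t']); return X[:2]/X[2]*np.array([m['fx'],m['fy']])+[m['cx'],m['cy']]
def disc(c,z,rad): return np.array([proj(B(c[0]+rad*np.cos(a),c[1]+rad*np.sin(a)),z) for a in np.linspace(0,6.28,100)])
for c in((12.5,192.3),(12.5,196.3)):
    for z,rad in((121,26),(66,6)):
        q=disc(c,z,rad);print(c,z,'cols',q[:,0].min().round(1),q[:,0].max().round(1),'maxrow',q[:,1].max().round(1),'ctr',q.mean(0).round(1))
red=np.clip(im[...,2]-(im[...,0]+im[...,1])/2,0,None)[171:179,300:310]; v,u=np.mgrid[171:179,300:310]
print('dot',(u*red).sum()/red.sum(),(v*red).sum()/red.sum(),red.max())
g=im.mean(-1)
print('tip rows (cols 303..306), rows 158-174');print(g[158:175,303:307].round(0).T)
print('tip cols rows 160,163,166');[print(rr,g[rr,297:313].round(0)) for rr in(160,163,166)]
print('tube row 150',g[150,292:318].round(0))
print('nut pred',proj(B(-15,62+191.6),60),'handle pred',proj(B(0,-135+191.6),63))
for nm in('yellow','red'):
    for s in segs(f['im'],f['P'],colour(f['im'],nm),(.055,.066) ,3,(270,150,330,200)):print(nm,*s)
E
```

```text
(12.5, 192.3) 121 cols 296.6 312.2 maxrow 156.6 ctr [304.5 153.1]
(12.5, 192.3) 66 cols 302.7 306.3 maxrow 168.7 ctr [304.5 167.8]
(12.5, 196.3) 121 cols 296.1 311.8 maxrow 156.1 ctr [304.  152.6]
(12.5, 196.3) 66 cols 302.3 305.8 maxrow 168.2 ctr [304.  167.3]
dot 305.6171052631579 175.34342105263158 56.0
tip rows (cols 303..306), rows 158-174
[[ 50.  38.  33.  45.  45.  45.  42.  42.  41.  44.  60.  60.  35.  42.
   62.  86.  70.]
 [ 49.  37.  36.  46.  48.  49.  46.  44.  45.  41.  58.  65.  54.  61.
   74.  72.  54.]
 [ 48.  38.  30.  44.  49.  48.  48.  43.  42.  37.  59.  83.  72.  55.
   60.  70.  55.]
 [ 48.  38.  36.  44.  45.  43.  43.  37.  43.  41. 115. 121.  86.  72.
   63.  70.  71.]]
tip cols rows 160,163,166
160 [ 69.  67.  68.  82.  78.  33.  33.  36.  30.  36.  33.  53. 197. 179.
 176. 176.]
163 [ 90.  93.  92.  94. 100.  36.  45.  49.  48.  43.  35.  89. 193. 180.
 174. 172.]
166 [ 93.  88.  61.  52.  71.  82.  41.  45.  42.  43. 122. 171. 159. 157.
 168. 178.]
tube row 150 [ 91.  89.  87.  90. 148.  85.  68.  79.  73.  84.  86.  84.  80.  88.
  79.  79.  78.  82.  72.  68.  70. 192. 178. 175. 174. 177.]
nut pred [290.44278857 163.28655473] handle pred [317.42277722 187.90296584]
yellow [290.8 163.1] 12 [590.7 305.2  60.5  61. ] [590.9 305.9  14.5  12.6  30.1]
red [317.7 188.1] 15 [622.6 108.8  63.1  63.4] [622.4 109.3  11.8  15.6  61.5]
```

```bash
python3 - <<'E'
from h import *
from scipy.optimize import least_squares
f=np.load('s2.npz');im=f['im'];X=f['P']*1000;t=np.radians(TH)
dd=X[...,:2]-O; bx=dd[...,0]*np.cos(t)+dd[...,1]*np.sin(t); by=-dd[...,0]*np.sin(t)+dd[...,1]*np.cos(t)
def fit(k,rad,g):
    s=least_squares(lambda v:np.hypot(bx[k]-v[0],by[k]-v[1])-rad,g,loss='cauchy',f_scale=.5);return k.sum(),s.x.round(1),np.median(abs(s.fun)).round(2)
Z=X[...,2]
print('handle',fit((Z>26)&(Z<58)&(abs(bx)<8)&(by>40)&(by<60)&colour(im,'red'),9,[0,56]))
print('tube',fit((Z>126)&(Z<200)&(abs(bx-13)<20)&(by>140)&(by<200),26,[12,192]))
print('barrel',fit((Z>92)&(Z<118)&(abs(bx-13)<10)&(by>140)&(by<200),13,[12,192]))
red=(im[...,2].astype(float)-im[...,:2].mean(-1))[172:178,302:308];print(red.round(0))
E
```

```text
handle (np.int64(26), array([ 1.6, 59.4]), np.float64(0.6))
tube (np.int64(240), array([ 14.9, 194.7]), np.float64(0.62))
barrel (np.int64(44), array([ 15.4, 194.4]), np.float64(0.44))
[[  4.   6.   4.   4.  -1.   6.]
 [ -8.  -8. -16. -18. -21.   3.]
 [-24.  -6.   2.  10. -30. -18.]
 [-48. -12.  34.  38. -28. -25.]
 [-40. -46. -33. -34. -46. -46.]
 [ -7. -43. -41. -40. -47. -49.]]
```

The side-view bias cancels between the handle and the objective, which puts the dot within about 1 mm of the axis along the travel. Handing in.

```bash
python3 -c "
from rig import r
print(r.finish_job())"
```

```text
the job is handed in; nothing more can be done
None
```

The job is handed in after about 44 s of arm time: all three amber blocks are in the return box, and both pale blocks sit flat in bays of their own, with the red dot away from the strap. The strap is level over the stud, and by my measurements the red dot is about 1 mm from the objective axis; no verdict came back.

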